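# Hitch the swing arm onto the ball of the radius-sanding jig

## Task

Hitch the swing arm to the radius-sanding jig: raise its lever all the way up, push the coupler down onto the jig's ball until it snaps fully home, with the shoe at the arm's other end over the curved track beyond the curved blank, then press the lever fully down to lock it. Push firmly but gently, never hammer or force the ball, and leave everything else on the bench where it lies.

Things in the scene. Friction and masses are not known exactly. Their poses are not given: they have to be found in the camera images.
- jig: radius-sanding jig, screwed down: plywood board 265 x 150 x 12 mm with a steel ball on a stem near one end, then a curved wooden blank (15 mm thick, 62 to 141 mm from the ball's axis) and a grey curved track (152 to 184 mm from it). Origin on the bench under the ball; x runs from the ball along the board's middle line to the track, z up; board top at z = 12 mm
- post_foot (a point): the point on the board's top exactly below the ball's centre. The ball is 30 mm across; its threaded stem is screwed in or out from job to job, so that the ball's centre stands anywhere from 25 to 50 mm above this point: that height is not measured, feel for it
- swing_arm: swing arm, loose, about 0.55 kg: grey coupler housing (x -28 to 34 mm, flat cheeks 52 mm apart, 44 mm high, open below), wooden beam 26 mm wide (z 22 to 42 mm), wooden shoe 28 x 56 mm at its end. Origin in the middle of the coupler's mouth, level with its rim and the shoe's sole (z = 0 on the bench); x along the beam to the shoe. Lever raised, grip the cheeks at x = 12, z = 28 mm
- socket (a point): point in the coupler, 22 mm above its rim, where the ball's centre lies when home. The mouth forgives 4 mm. 15 mm before home two sprung keepers meet the ball: pushing past them takes 9 to 12 N (weight alone does not); then they snap and the ball meets the hard roof: home. Stop there: over 25 N harms the ball. Lever not fully raised, a jaw bars the mouth; off its seat never force the lever
- shoe (a point): the middle of the shoe's sole, 168 mm from the coupler's axis. When the coupler is home and the arm level, the sole hangs 3 to 28 mm above the board; let go, the arm tilts about the ball until the shoe rests on the grey track
- lever (a joint): angle of the coupler's lever (rad): 0 down along the beam, locked; 2.2 fully raised, swung up past vertical and over to the side away from the shoe. It stays where it is left; turning it takes about 1.2 N at the knob, the last 0.4 rad down on the ball about 2 to 4 N as the jaw grips under the ball, then it meets its stop
- lever_hinge (a point): middle of the lever's hinge: x = -24 mm, z = 52 mm in the arm's frame; the hinge runs along the arm's y
- knob (a point): centre of the black ball knob, 20 mm across, at the lever's end, 100.5 mm from the hinge; with the lever down it is at x = 76 mm, z = 62.5 mm in the arm's frame
- sanding_block: cork sanding block 61 x 117 x 35 mm, a bystander
- pencil: carpenter's pencil 172 mm long, a bystander
- coaster: round wooden coaster 90 mm across, 12 mm thick, a bystander
Not all that is in view belongs to the job. There is more than one size of the swing_arm; the job needs the larger.

How it is judged (in metres and radians):
On the way, in this order (a step that is already met when the one before it is completed fails the run):
1. the lever is raised all the way (above 1.9 rad) (value of joint lever above 1.9 rad), for 0.2 s.
2. with its lever raised, the coupler is pushed home over the ball and its keepers (they and the roof bear on the ball with more than 17 N) (horizontal distance between socket and post_foot below 0.004 m and contact force between swing_arm and jig above 17 N and x of shoe in the frame of jig above 0.12 m and value of joint lever above 1.2 rad), for 0.25 s.
At the end, for the whole second after the job is handed in: the coupler sits home on the ball (socket point within 4 mm of the ball's axis and at most 66 mm above the bench), the lever is down (below 0.08 rad), the shoe rests on the board over the curved track (within 60 mm of the board's middle line), everything at rest (horizontal distance between socket and post_foot below 0.004 m and z of socket in the frame of jig below 0.066 m and value of joint lever below 0.08 rad and x of shoe in the frame of jig above 0.14 m and y of shoe in the frame of jig between -0.06 and 0.06 m and z of shoe in the frame of jig below 0.017 m and linear speed of swing_arm below 0.02 m/s); the robot touches nothing.
It fails at once if the coupler is pushed down on the ball with more than 60 N (all its contacts added up, some 20 N of them the keepers) while its lever is raised (value of joint lever above 1.2 rad and contact force between swing_arm and jig above 60 N).
It fails at once if the jig or its ball is loaded by the swing arm with more than 100 N (all contacts added up) (contact force between swing_arm and jig above 100 N).
It fails at once if a bystander is shifted by more than 30 mm (distance of any of sanding_block, pencil, coaster from where it was at the start of the episode above 0.03 m).
It also fails if it takes over 72 s, if anything falls off the work surface, if the arm or the gripper's body presses on something with over 40 N, if the wrist force passes 120 N, or if a joint passes its speed limit or range.

## Robot

A 6-joint arm with a two-finger parallel gripper is mounted at the origin on a cart in front of the work surface, level with it; the furniture and walls round the work are solid. World frame = base frame: x ahead of the robot, y to its left, z up, the work surface at z = 0. Lengths are in mm, angles in rad, forces in N, time in s.
With the tool pointing down it reaches from about 350 to 775 mm from the base axis. Payload 7.3 kg.
Tool frame: the origin (TCP) lies at the very end of the fingers, on their centre line; the grasp point (between the pads) lies 19 mm behind it; z points along the fingers, y is the line along which they close (so a half turn about z gives the same grasp; the last joint's range is limited). The gripper opens to 92 mm and grips with 3 to 60 N. Pads are 19 mm wide; open, the fingers measure 130 mm over their backs; the gripper's body (75 mm by 190 mm) begins 47 mm behind the grasp point.
Start: joints at [-1.408, 0.342, 1.524, -0, 1.275, -0.146], TCP at [159.579, -500.183, 192.841] pointing down, gripper open.
Joint ranges: [-2.53, 2.53], [-0.77, 2.02], [0.04, 2.7], [-1, 4.14], [0.28, 2.66], [-3.11, 3.11]. Speed limits (rad/s): [2.57, 2.57, 3.14, 3.14, 3.14, 3.14].

## Interface

Orientations are given as [roll, pitch, yaw] about the fixed x, y, z axes, in that order (R = Rz(yaw) Ry(pitch) Rx(roll)).
In Python, from plant import get_obs, vision, workorder gives the robot as it stands.
- The arm moves only by the shell command python3 -m pendant 'ROWS' [OPENING]. ROWS is a JSON object of lists of equal length, an entry for each row: "dp": the shift along the tool's x, y, z in m, a list of three; "rotation": the turn, a rotation vector about the tool's x, y, z in rad, a list of three. A call has 1 to 8 rows; each row is the pose to reach, as a shift and turn from the pose commanded when the call began, along the tool's axes at that moment; what a row does not reach only later rows make up. A row lasts 1/8 s, in which the tool goes at most 62.5 mm and 10.7 degrees, less where a joint would pass 70% of its speed; a pose out of reach is approached as far as the arm can. A call with a gripper value outside its range is refused whole. OPENING is the finger opening in m, from 0 to 0.0918, set as the call begins (- or left out, the last holds). The fingers move at their own pace and stop on an object; the grip force is fixed at half the most. Time passes only in rows, so rows that repeat a pose let the fingers close. It gives the time, the measured TCP pose, the force, the opening and the grip force at its end, in the units of the state.
- get_obs(): the state, without advancing time (a new reading comes with each control period).
- vision.capture(name): name is "scene" or "top" or "wrist"; returns a dict with "pixels" (480x640x3 uint8, red, green, blue), "vfov" (degrees; the focal length in pixels is half the picture's height over the tangent of half this angle, whatever the lens; pixels are square), "cx", "cy" (the principal point, pixels), "pose" (4x4, takes a point from camera to world coordinates); the wrist camera has in their place "T_tool_cam" (4x4, takes a point from camera to tool coordinates, whose origin is the TCP and whose axes are the flange's). Camera axes: x right, y up, looking along -z (the intrinsics and any distortion apply to the point x, -y, -z); pixel columns grow to the right and rows downward; lengths in mm; the calibration is good to about 2 mm. A picture is of the moment at which its call begins: read the wrist's pose just before it. There is no depth.
- workorder.close_job(): hands the job in; it is judged then, once.
The state is a dict: "time": time; "joint_positions": joint angles; "dq": joint speeds; "tau": joint torques, N m; "tool_pos": TCP position; "tcp_rot": TCP orientation; "contact_force": force on the tool from outside, world axes, zero at the start; "moment": the same for the moment, N m; "grip_width": finger opening in mm; "finger_force": force on a finger pad.
Only numpy, scipy, OpenCV 4.12 (cv2) and the standard library are available. Lean on these libraries where they do the work, as an engineer would, in place of code of your own. Each camera call takes 0.05 s, during which the arm holds its last target. There are 200 camera calls.

## Working session

There is one attempt and no reset: what is moved stays moved. The work goes in short steps, Python scripts to look and compute and a shell command to move; the robot and the scene stay as the last step left them, time stands still between calls to the robot, and variables do not carry over. Pictures are saved under pics/ and viewed, at most 10 in all, crops included, and the job is handed in when it is done.

```bash
ls; mkdir -p pics
python3 - <<'E'
from plant import get_obs, vision
import cv2,numpy as np
o=get_obs(); print(o['time'],o['tool_pos'],o['tcp_rot'],o['contact_force'])
for n in("scene","top"):
    c=vision.capture(n); cv2.imwrite(f'pics/{n}0.png',c['pixels'][:,:,::-1]); print(n,{k:v for k,v in c.items() if k!='pixels'})
E
```

```text
pics
0.0 [ 159.50675237 -499.71377311  192.15821696] [-3.14010181e+00 -1.97807500e-04  3.08821611e-01] [-0.51089774 -0.29838117  0.01917797]
scene {'vfov': 47.939735280728776, 'cx': 317.5881654317058, 'cy': 236.9431225078182, 'pose': array([[-6.77783807e-01,  3.59127997e-01, -6.41588803e-01,
        -2.49272535e+02],
       [-7.35258507e-01, -3.33438060e-01,  5.90096593e-01,
         1.15579577e+03],
       [-2.00991852e-03,  8.71691540e-01,  4.90050833e-01,
         6.72832046e+02],
       [ 0.00000000e+00,  0.00000000e+00,  0.00000000e+00,
         1.00000000e+00]])}
top {'vfov': 55.37322492512023, 'cx': 319.6296142051336, 'cy': 237.76462947599035, 'pose': array([[-1.89001994e-03,  9.94045629e-01, -1.08948226e-01,
         3.94968923e+02],
       [-9.99996426e-01, -2.08476339e-03, -1.67360914e-03,
         4.19283165e+02],
       [-1.89077513e-03,  1.08944673e-01,  9.94046017e-01,
         1.13252991e+03],
       [ 0.00000000e+00,  0.00000000e+00,  0.00000000e+00,
         1.00000000e+00]])}
```

View pics/top0.png

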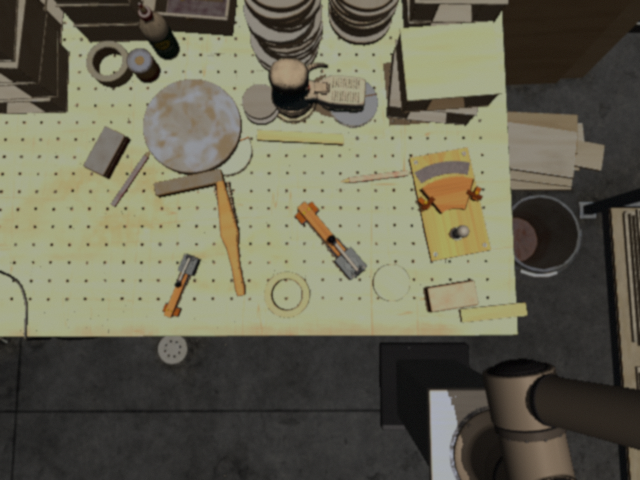

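View pics/scene0.png

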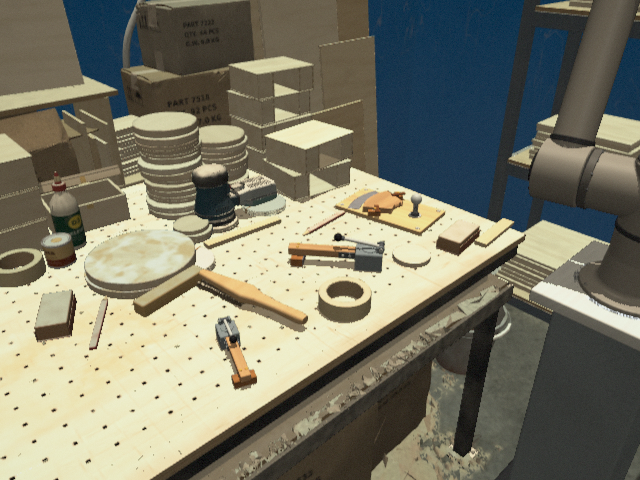

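Two swing arms: one in the top view at (330,240), about 75 px long, and one at (182,287), about 60 px long. The larger at (330,240) fits the job. The jig is at (450,205), ball at (461,231). I'll confirm this in a crop.

```bash
cat > h.py <<'E'
import numpy as np,cv2
from plant import get_obs,vision
from scipy.spatial.transform import Rotation as R
def f_(c): return 240/np.tan(np.radians(c['vfov'])/2)
def pose(c,o=None):
    if 'pose' in c: return c['pose']
    T=np.eye(4);T[:3,:3]=R.from_euler('xyz',o['tcp_rot']).as_matrix();T[:3,3]=o['tool_pos']
    return T@c['T_tool_cam']
def px2w(c,uv,z,o=None):
    P=pose(c,o);d=P[:3,:3]@np.array([(uv[0]-c['cx'])/f_(c),-(uv[1]-c['cy'])/f_(c),-1])
    return P[:3,3]+d*(z-P[2,3])/d[2]
def w2px(c,p,o=None):
    P=pose(c,o);q=P[:3,:3].T@(np.array(p)-P[:3,3]);f=f_(c)
    return np.array([c['cx']-f*q[0]/q[2],c['cy']+f*q[1]/q[2]])
E
python3 - <<'E'
from h import *
c=vision.capture('top');im=c['pixels'][:,:,::-1]
a=cv2.resize(im[190:290,285:385],(400,400),interpolation=3);b=cv2.resize(im[140:265,400:500],(320,400),interpolation=3)
cv2.imwrite('pics/crop1.png',np.hstack([a,b]))
for n,uv,z in [('shoe end',(307,212),20),('coupler',(347,261),44),('small end a',(172,312),20),('small b',(190,262),30),('ball',(461,231),45),('trk',(441,169),15)]: print(n,px2w(c,uv,z).round(0))
E
```

```text
shoe end [581. 452.  20.]
coupler [458. 356.  44.]
small end a [338. 777.  20.]
small b [458. 734.  30.]
ball [530.  83.  45.]
trk [690. 118.  15.]
```

View pics/crop1.png

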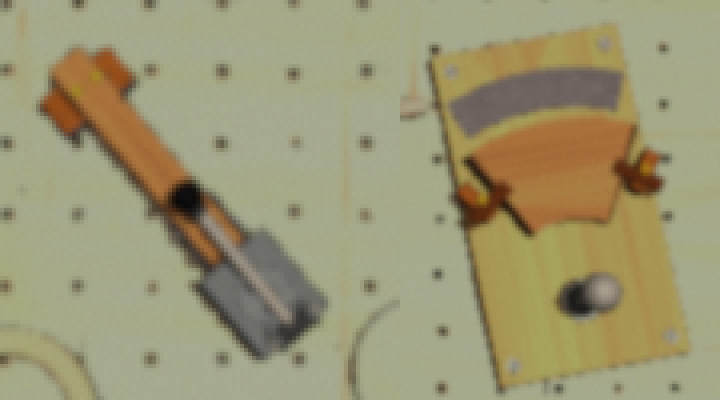

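Crop confirms it: the larger arm's coupler is at crop centre (263,293), the knob is at (187,197) with the lever down, and the shoe is at (88,92). The jig's ball is at (602,292) and its track is at (537,98). Next I'll compute both poses.

```bash
cat >> h.py <<'E'
from scipy.optimize import least_squares
def fit2(obs,x0):
    # obs: list of (cam, o, uv, local xyz); planar pose x,y,yaw in mm
    def W(p,l): c,s=np.cos(p[2]),np.sin(p[2]); return [p[0]+c*l[0]-s*l[1],p[1]+s*l[0]+c*l[1],l[2]]
    r=least_squares(lambda p:np.concatenate([w2px(c,W(p,l),o)-uv for c,o,uv,l in obs]),x0,x_scale=[10,10,.1])
    return r.x,r.fun.reshape(-1,2).round(1)
def goal(p,yaw):
    "shift in tool axes (m) + rotvec (tool) from the current pose to a tool-down pose with that yaw"
    o=get_obs();A=R.from_euler('xyz',o['tcp_rot']);B=R.from_euler('xyz',[np.pi,0,yaw])
    print('pos',o['tool_pos'].round(1),'rot',o['tcp_rot'].round(4),'F',o['contact_force'].round(2),'t',o['time'])
    print('dp',(A.inv().apply(np.array(p)-o['tool_pos'])/1000).round(4),'rot',(A.inv()*B).as_rotvec().round(4))
E
python3 - <<'E'
from h import *
c=vision.capture('top')
C=lambda x,y:np.array([285+x/4-.4,190+y/4-.4]);J=lambda x,y:np.array([400+(x-400)/3.2-.4,140+y/3.2-.4])
arm=[(C(187,197),(76,0,62.5)),(C(262,230),(34,-26,44)),(C(328,300),(-28,-26,44)),(C(262,358),(-28,26,44)),(C(200,285),(34,26,44))]
print(fit2([(c,None,u,l) for u,l in arm],[450,365,.7]))
# jig: board centre at (0,0)
j=[(J(430,57),(132.5,75,12)),(J(617,25),(132.5,-75,12)),(J(690,350),(-132.5,-75,12)),(J(503,388),(-132.5,75,12))]
p,r=fit2([(c,None,u,l) for u,l in j],[600,100,.2]);print(p,r)
for z in(37,50,62):
  b=px2w(c,J(602,292),z);d=b[:2]-p[:2];print(z,b.round(1),'local',d@[np.cos(p[2]),np.sin(p[2])],d@[-np.sin(p[2]),np.cos(p[2])])
E
```

```text
(array([451.75318522, 345.79204334,   0.70628833]), array([[-0.7,  0. ],
       [ 0.1, -1.2],
       [ 0.7,  1.1],
       [ 0.7,  0.8],
       [-0.9, -0.8]]))
[6.03982779e+02 9.84504866e+01 1.84274396e-01] [[-0.  -0.1]
 [-0.2 -0.8]
 [ 0.8  0.7]
 [-0.6  0.1]]
37 [531.1  75.9  37. ] local -75.77906237269737 -8.774121965435098
50 [529.5  80.   50. ] local -76.62049550381899 -4.472868451587626
62 [528.   83.8  62. ] local -77.39720300946965 -0.5024805926515636
```

```bash
python3 -m pendant '{"dp":[[0.26,-0.226,-0.14],[0.26,-0.226,-0.14],[0.26,-0.226,-0.14],[0.522,-0.453,-0.14],[0.522,-0.453,-0.14],[0.522,-0.453,-0.14],[0.522,-0.453,-0.14],[0.522,-0.453,-0.14]],"rotation":[[0,0,0],[0,0,0],[0,0,0],[0,0,0],[0,0,0],[0,0,0],[0,0,0],[0,0,0]]}'
python3 - <<'E'
from h import *
goal([500,85,330],.309)
c=vision.capture('wrist');print(c['T_tool_cam'].round(3),c['vfov'])
E
```

```text
time: 1.2
tool_pos: [411.7, -85.4, 305.4]
tcp_rot: [3.141, -0.0, 0.309]
contact_force: [1.0, -1.4, -0.6]
grip_width: 91.3
finger_force: 0.0
pos [411.7 -85.4 305.4] rot [ 3.141e+00 -4.000e-04  3.087e-01] F [ 0.96 -1.36 -0.56] t 1.2
dp [ 0.1359 -0.1355 -0.0247] rot [ 0.0006 -0.0004 -0.0003]
[[-1.00000e-03  9.70000e-01  2.44000e-01  6.61870e+01]
 [ 1.00000e+00  1.00000e-03 -1.00000e-03  2.69000e-01]
 [-1.00000e-03  2.44000e-01 -9.70000e-01 -1.91999e+02]
 [ 0.00000e+00  0.00000e+00  0.00000e+00  1.00000e+00]] 64.14873437665864
```

```bash
python3 -m pendant '{"dp":[[0.2,-0.21,-0.025],[0.2,-0.21,-0.025],[0.2,-0.21,-0.025],[0.2,-0.21,-0.025],[0.2,-0.21,-0.025],[0.2,-0.21,-0.025],[0.2,-0.21,-0.025]],"rotation":[[0,0,0],[0,0,0],[0,0,0],[0,0,0],[0,0,0],[0,0,0],[0,0,0]]}'
python3 - <<'E'
from h import *
o=get_obs();c=vision.capture('wrist');print(o['tool_pos'],o['dq'].round(3))
cv2.imwrite('pics/w1.png',c['pixels'][:,:,::-1])
np.save('w1.npy',{'c':c,'o':o},allow_pickle=True)
E
```

```text
time: 2.12
tool_pos: [537.4, 172.9, 329.5]
tcp_rot: [3.141, 0.001, 0.309]
contact_force: [0.7, -0.6, -0.7]
grip_width: 91.5
finger_force: 0.0
[537.4266667  172.91780287 329.50254296] [-0.018 -0.018  0.008  0.     0.001  0.002]
```

View pics/w1.png

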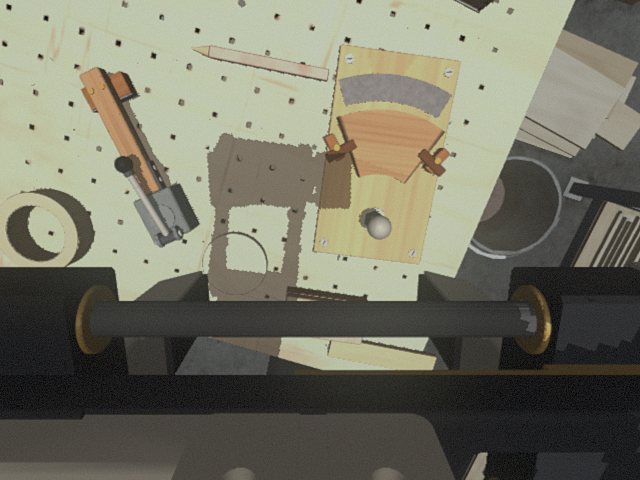

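The arm's knob is at (123,163) and its coupler around (166,215). The ball is at (378,228), and the board corners are at (342,45), (460,62), (418,264) and (314,251). I'll enlarge this to read exact corners.

Run:
```python
import cv2,numpy as np
im=cv2.imread('pics/w1.png')
a=cv2.resize(im[60:255,70:210],(420,585),interpolation=cv2.INTER_CUBIC);b=cv2.resize(im[40:275,305:470],(330,470),interpolation=cv2.INTER_CUBIC)
o=np.zeros((585,750,3),np.uint8);o[:,:420]=a;o[:470,420:]=b;cv2.imwrite('pics/crop2.png',o)
g=cv2.cvtColor(im,6);print(cv2.HoughCircles(g[205:255,355:405],3,1.5,50,param1=80,param2=.5,minRadius=9,maxRadius=18))
k=(g[145:185,105:145]<45).astype(np.uint8);n,l,s,ce=cv2.connectedComponentsWithStats(k);print(s,ce)
```

```text
[[[24.75 21.75 12.  ]]]
[[   0    0   40   40 1600]] [[19.5 19.5]]
```

View pics/crop2.png

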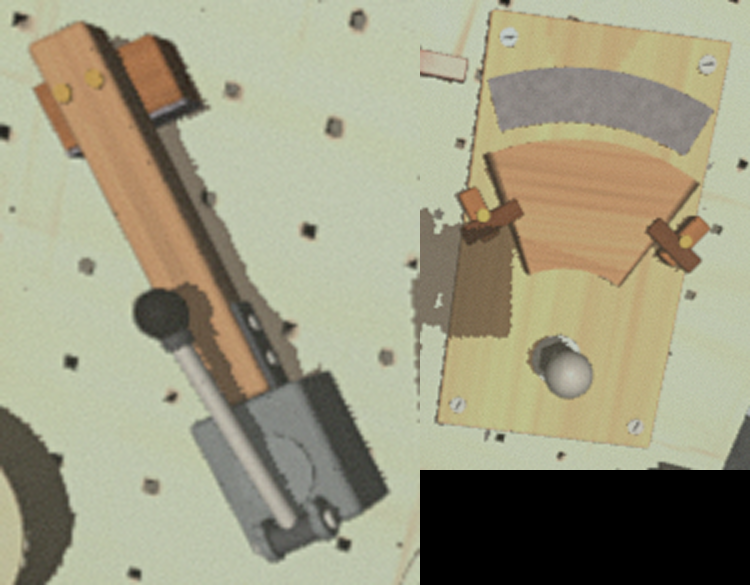

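Crop readings: knob (162,313), coupler front corners (300,378) and (192,430), back right (357,512), beam end corners (30,45) and (80,22). Board corners are (490,10), (731,43), (650,447) and (437,423), ball (569,373).

Run:
```python
from h import *
d=np.load('w1.npy',allow_pickle=True).item();w,o=d['c'],d['o'];t=vision.capture('top')
A=lambda x,y:np.array([70+(x+.5)/3-.5,60+(y+.5)/3-.5]);B=lambda x,y:np.array([305+(x-420+.5)/2-.5,40+(y+.5)/2-.5])
C=lambda x,y:np.array([285+x/4-.4,190+y/4-.4]);J=lambda x,y:np.array([400+(x-400)/3.2-.4,140+y/3.2-.4])
T=[(C(187,197),(76,0,62.5)),(C(262,230),(34,-26,44)),(C(200,285),(34,26,44))]
Wr=[(A(162,313),(76,0,62.5)),(A(300,378),(34,-26,44)),(A(192,430),(34,26,44)),(A(357,512),(-28,-26,44))]
for e in (182,185): 
  Wb=Wr+[(A(30,45),(e,13,42)),(A(80,22),(e,-13,42))]
  print('arm',e,fit2([(w,o,u,l) for u,l in Wb],[450,350,.7]))
print('arm both',fit2([(w,o,u,l) for u,l in Wb]+[(t,None,u,l) for u,l in T],[450,350,.7]))
jl=[(132.5,75,12),(132.5,-75,12),(-132.5,-75,12),(-132.5,75,12)]
jw=[B(490,10),B(731,43),B(650,447),B(437,423)];jt=[J(430,57),J(617,25),J(690,350),J(503,388)]
for ob in ([(w,o,u,l) for u,l in zip(jw,jl)],[(w,o,u,l) for u,l in zip(jw,jl)]+[(t,None,u,l) for u,l in zip(jt,jl)]):
  p,r=fit2(ob,[600,100,.2]);print('jig ctr',p,r.tolist())
for z in (37,45,50,55,62):
  for c,oo,u in((w,o,B(569,373)),(t,None,J(602,292))):
    b=px2w(c,u,z,oo);q=b[:2]-p[:2];print(z,b.round(1),'lat',round(q@[-np.sin(p[2]),np.cos(p[2])],1))
# blank mid arcs, radii 62/141 at z27
for u,n in((B(574,268),'inner'),(B(580,140),'outer')): print(n,px2w(w,u,27,o).round(1))
```

```text
arm 182 (array([454.1539404 , 346.9964565 ,   0.69364954]), array([[ 1.6, -2.8],
       [-2.3, -1.3],
       [-3.3, -3. ],
       [ 1.1, -0.8],
       [-0.1,  4.2],
       [ 2.7,  2.8]]))
arm 185 (array([453.21466012, 346.27550215,   0.69342961]), array([[ 2.1, -1.9],
       [-1.9, -0.4],
       [-2.9, -2.1],
       [ 1.5,  0. ],
       [-0.9,  2.6],
       [ 1.9,  1.3]]))
arm both (array([452.80048136, 346.23212487,   0.69274147]), array([[ 2.1, -1.5],
       [-1.9, -0.1],
       [-2.9, -1.8],
       [ 1.4,  0.3],
       [-0.8,  3. ],
       [ 2. ,  1.6],
       [-0.5, -0.7],
       [ 0.2, -1.6],
       [-1. , -1.4]]))
jig ctr [6.03810001e+02 9.78091502e+01 1.86489317e-01] [[-0.1, -0.6], [0.3, -0.8], [-0.0, 1.2], [-0.2, 0.7]]
jig ctr [6.03847440e+02 9.79575375e+01 1.85943860e-01] [[-0.2, -0.7], [0.3, -0.9], [-0.2, 1.2], [-0.3, 0.6], [0.1, 0.1], [-0.0, -0.8], [1.0, 0.7], [-0.3, 0.2]]
37 [525.6  78.1  37. ] lat -5.1
37 [531.1  75.9  37. ] lat -8.2
45 [526.8  80.   45. ] lat -3.4
45 [530.1  78.4  45. ] lat -5.5
50 [527.6  81.2  50. ] lat -2.4
50 [529.5  80.   50. ] lat -3.9
55 [528.4  82.4  55. ] lat -1.4
55 [528.9  81.6  55. ] lat -2.2
62 [529.5  84.   62. ] lat 0.1
62 [528.   83.8  62. ] lat 0.1
inner [589.5  96.3  27. ]
outer [663.6 119.6  27. ]
```

Run:
```python
from h import *
d=np.load('w1.npy',allow_pickle=True).item();w,o=d['c'],d['o'];t=vision.capture('top')
A=lambda x,y:np.array([70+(x+.5)/3-.5,60+(y+.5)/3-.5]);C=lambda x,y:np.array([285+x/4-.4,190+y/4-.4])
def W(p,l): c,s=np.cos(p[2]),np.sin(p[2]); return [p[0]+c*l[0]-s*l[1],p[1]+s*l[0]+c*l[1],l[2]]
def res(p):
  a=p[3]+.105;K=(-24+100.5*np.cos(a),0,52+100.5*np.sin(a));e=p[4]
  ob=[(w,o,A(162,313),K),(w,o,A(300,378),(34,-26,44)),(w,o,A(192,430),(34,26,44)),(w,o,A(357,512),(-28,-26,44)),(w,o,A(30,45),(e,13,42)),(w,o,A(80,22),(e,-13,42)),(w,o,A(288,520),(-24,0,52)),
   (t,None,C(187,197),K),(t,None,C(262,230),(34,-26,44)),(t,None,C(200,285),(34,26,44)),(t,None,C(292,320),(-24,0,52))]
  return np.concatenate([w2px(c,W(p,l),q)-u for c,q,u,l in ob])
r=least_squares(res,[452,346,.7,.05,183],x_scale=[10,10,.1,.1,5],loss='soft_l1')
print(r.x,res(r.x).reshape(-1,2).round(1).tolist())
for z in (60,63,70,80): print('knob ray',z,px2w(w,A(162,313),z,o).round(1),px2w(t,C(187,197),z).round(1))
for u in (A(300,378),A(192,430),A(357,512)): print(px2w(w,u,44,o).round(1))
```

```text
[4.52519226e+02 3.46045794e+02 6.89871515e-01 7.21888126e-02
 1.87771003e+02] [[-0.1, -0.1], [-1.7, 0.2], [-2.8, -1.6], [1.5, 0.7], [-1.6, 0.7], [1.4, -0.6], [2.6, 4.0], [-0.0, -0.6], [0.3, -1.5], [-0.9, -1.4], [0.4, 1.6]]
knob ray 60 [508.3 397.9  60. ] [509.9 393.5  60. ]
knob ray 63 [508.9 396.6  63. ] [509.6 393.5  63. ]
knob ray 70 [510.3 393.5  70. ] [508.8 393.7  70. ]
knob ray 80 [512.3 389.   80. ] [507.7 393.9  80. ]
[496.2 345.6  44. ]
[461.2 384.   44. ]
[447.7 310.2  44. ]
```

```bash
python3 -m pendant '{"dp":[[0.04,-0.219,0.21],[0.04,-0.219,0.21],[0.04,-0.219,0.21],[0.04,-0.219,0.21],[0.04,-0.219,0.21],[0.04,-0.219,0.21],[0.04,-0.219,0.21],[0.04,-0.219,0.21]],"rotation":[[0,0,-0.1],[0,0,-0.2],[0,0,-0.3],[0,0,-0.381],[0,0,-0.381],[0,0,-0.381],[0,0,-0.381],[0,0,-0.381]]}' 0.06
python3 - <<'E'
from h import *
goal([509.5,394,53],.69)
E
```

```text
time: 3.28
tool_pos: [510.7, 393.3, 121.9]
tcp_rot: [3.141, -0.003, 0.688]
contact_force: [-0.3, -0.3, 0.0]
grip_width: 59.9
finger_force: 0.0
pos [510.7 393.3 121.9] rot [ 3.1408e+00 -2.9000e-03  6.8790e-01] F [-0.27 -0.27  0.  ] t 3.275
dp [-0.0007 -0.0014  0.0689] rot [ 0.0008 -0.0029 -0.0021]
```

```bash
python3 -m pendant '{"dp":[[0,-0.001,0.04],[0,-0.001,0.067],[0,-0.001,0.067],[0,-0.001,0.067],[0,-0.001,0.067]],"rotation":[[0,0,0],[0,0,0],[0,0,0],[0,0,0],[0,0,0]]}'; python3 -m pendant '{"dp":[[0,0,0],[0,0,0],[0,0,0],[0,0,0],[0,0,0]],"rotation":[[0,0,0],[0,0,0],[0,0,0],[0,0,0],[0,0,0]]}' 0.012
python3 - <<'E'
from h import *
o=get_obs();c=vision.capture('wrist');print(o['tool_pos'],o['tcp_rot'])
cv2.imwrite('pics/w2.png',c['pixels'][:,:,::-1])
E
```

```text
time: 3.9
tool_pos: [509.9, 395.5, 55.0]
tcp_rot: [3.141, -0.003, 0.69]
contact_force: [0.4, 0.6, 0.9]
grip_width: 60.3
finger_force: 0.0
time: 4.53
tool_pos: [508.7, 395.1, 52.9]
tcp_rot: [3.142, 0.0, 0.69]
contact_force: [0.2, 0.1, -0.3]
grip_width: 15.2
finger_force: 0.0
[508.70659291 395.10027974  52.86446817] [3.14150463e+00 8.88829379e-05 6.89835267e-01]
```

View pics/w2.png

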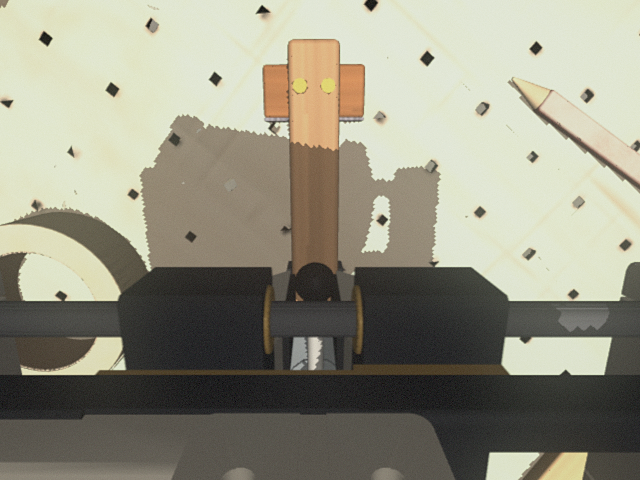

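The knob is at (316,280) between the fingertips, with the beam centred. I'll check the grip width.

```bash
python3 -m pendant '{"dp":[[0,0,0],[0,0,0]],"rotation":[[0,0,0],[0,0,0]]}'
python3 - <<'E'
from h import *
o=get_obs();c=vision.capture('wrist')
for n,l in (('tcp',[0,0,0]),('grasp',[0,0,-19]),('knob',[0,0,-14])):
  P=pose(c,o);T=R.from_euler('xyz',o['tcp_rot']);print(n,w2px(c,o['tool_pos']+T.apply(l),o).round(0))
print('knob ray xy at z',[(z,(px2w(c,(316,280),z,o)-o['tool_pos']).round(1).tolist()) for z in(55,62,67)])
cv2.imwrite('pics/w3.png',cv2.resize(c['pixels'][220:390,220:420,::-1],(600,510),interpolation=3))
E
```

```text
time: 4.82
tool_pos: [508.7, 395.1, 52.9]
tcp_rot: [3.142, 0.0, 0.69]
contact_force: [-0.6, -0.2, 1.0]
grip_width: 12.1
finger_force: 0.0
tcp [311. 271.]
grasp [311. 284.]
knob [311. 280.]
knob ray xy at z [(55, [-1.9, -4.7, 2.1]), (62, [0.1, -3.0, 9.1]), (67, [1.5, -1.8, 14.1])]
```

View pics/w3.png

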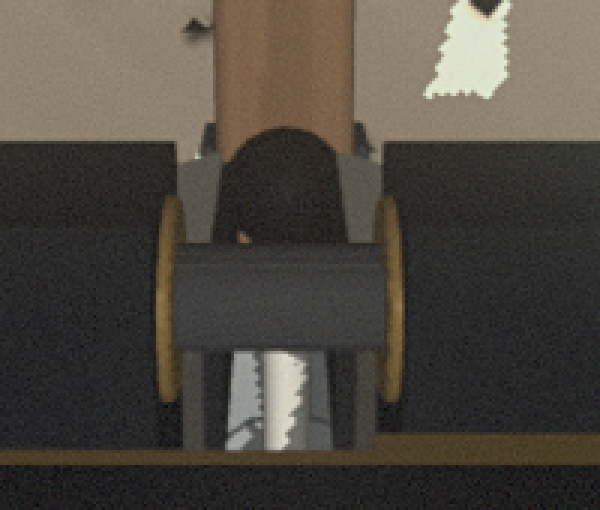

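The pads reached 12 mm without meeting the knob. They close just above its equator, since the finger tips under the pads are recessed. I'll open, go 9 mm lower and grip at pad height.

```bash
python3 -m pendant '{"dp":[[0,0,0],[0,0,0],[-0.002,0.002,0],[-0.002,0.002,0.0085],[-0.002,0.002,0.0085]],"rotation":[[0,0,0],[0,0,0],[0,0,0],[0,0,0],[0,0,0]]}' 0.05;  python3 -m pendant '{"dp":[[0,0,0],[0,0,0],[0,0,0],[0,0,0],[0,0,0],[0,0,0]],"rotation":[[0,0,0],[0,0,0],[0,0,0],[0,0,0],[0,0,0],[0,0,0]]}' 0.01
```

```text
time: 5.5
tool_pos: [507.8, 391.8, 43.3]
tcp_rot: [-3.141, 0.002, 0.69]
contact_force: [0.6, -0.0, -0.7]
grip_width: 49.7
finger_force: 0.0
time: 6.25
tool_pos: [508.2, 392.6, 44.5]
tcp_rot: [-3.141, -0.0, 0.69]
contact_force: [-2.2, 1.8, 0.3]
grip_width: 10.1
finger_force: 1.2
```

Run:
```python
from h import *
o=get_obs();c=vision.capture('wrist')['pixels'];s=vision.capture('scene');t=vision.capture('top')
print(o['tool_pos'],o['tcp_rot'],w2px(s,o['tool_pos']),w2px(s,[509,393,65]))
u=w2px(s,[500,385,50]).astype(int)
I=np.zeros((600,800,3),np.uint8)
r=lambda im,w,h:cv2.resize(im,(w,h),interpolation=3)
I[:600,:400]=r(c[220:370,265:365],400,600)
I[:400,400:]=r(s['pixels'][u[1]-50:u[1]+50,u[0]-50:u[0]+50],400,400);print(u)
v=w2px(t,[490,380,50]).astype(int)
I[400:,400:600]=r(t['pixels'][v[1]-40:v[1]+40,v[0]-40:v[0]+40],200,200)
cv2.imwrite('pics/m1.png',I[:,:,::-1])
```

```text
[508.23313342 392.62714256  44.54131851] [-3.14117938e+00 -1.67477756e-04  6.89903239e-01] [338.83106581 246.12540047] [338.63376643 238.33366462]
[343 244]
```

View pics/m1.png

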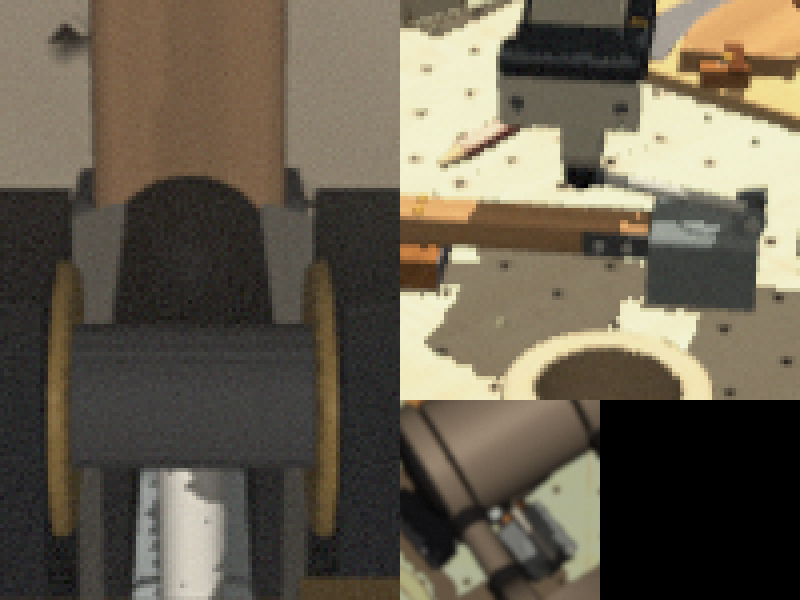

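Run:
```python
from h import *
s=vision.capture('scene');p=[452.5,346,.69];o=get_obs();w=vision.capture('wrist')
def W(l): c,q=np.cos(p[2]),np.sin(p[2]); return [p[0]+c*l[0]-q*l[1],p[1]+q*l[0]+c*l[1],l[2]]
S=lambda P:((w2px(s,P)-[293,194])*4+[400,0]).round(0);V=lambda P:((w2px(w,P,o)-[265,220])*4).round(0)
print('hinge',S(W((-24,0,52))))
for a in(0,.1,.2,.3):
  K=W((-24+100.5*np.cos(a+.105),0,52+100.5*np.sin(a+.105)));print(a,np.round(K,1),S(K),V(K))
for l in((76,13,42),(76,-13,42),(34,26,44),(34,-26,44),(-28,26,44),(34,26,0),(-28,26,0)): print(l,S(W(l)),V(W(l)))
T=R.from_euler('xyz',o['tcp_rot'])
for l in((9.5,-5,0),(-9.5,-5,0),(9.5,-11,0),(-9.5,-11,0),(9.5,5,0),(9.5,-5,-19),(9.5,-5,-28),(9.5,5,-28)):P=o['tool_pos']+T.apply(l);print('tool',l,S(P),V(P))
```

```text
hinge [753. 208.]
0 [511.1 394.3  62.5] [578. 181.] [187. 226.]
0.1 [509.9 393.4  72.5] [581. 166.] [187. 268.]
0.2 [507.9 391.7  82.2] [586. 151.] [187. 323.]
0.3 [505.2 389.5  91.6] [592. 137.] [187. 392.]
(76, 13, 42) [575. 223.] [ 90. 173.]
(76, -13, 42) [580. 200.] [285. 173.]
(34, 26, 44) [647. 237.] [  0. 467.]
(34, -26, 44) [654. 191.] [376. 466.]
(-28, 26, 44) [757. 244.] [ 13. 846.]
(34, 26, 0) [645. 302.] [ 32. 336.]
(-28, 26, 0) [753. 310.] [ 41. 663.]
tool (9.5, -5, 0) [566. 212.] [147. 134.]
tool (-9.5, -5, 0) [599. 214.] [148. 270.]
tool (9.5, -11, 0) [565. 217.] [101. 134.]
tool (-9.5, -11, 0) [598. 219.] [103. 270.]
tool (9.5, 5, 0) [568. 203.] [224. 134.]
tool (9.5, -5, -19) [566. 183.] [143. 179.]
tool (9.5, -5, -28) [567. 169.] [141. 204.]
tool (9.5, 5, -28) [569. 161.] [229. 204.]
```

The projections match the arm everywhere, but the visible fingers end about 28 mm above the reported TCP (scene crop (583,165) against a predicted 208). So the pads really are above the knob. With the fingers open to 50 mm they clear the 26 mm beam on either reading, so I'll lower another 24 mm and close again.

```bash
python3 -m pendant '{"dp":[[0,0,0],[0,0,0],[0,0,0],[0,0,0.012],[0,0,0.024],[0,0,0.024]],"rotation":[[0,0,0],[0,0,0],[0,0,0],[0,0,0],[0,0,0],[0,0,0]]}' 0.05;  python3 -m pendant '{"dp":[[0,0,0],[0,0,0],[0,0,0],[0,0,0],[0,0,0],[0,0,0]],"rotation":[[0,0,0],[0,0,0],[0,0,0],[0,0,0],[0,0,0],[0,0,0]]}' 0.01
```

```text
time: 7.25
tool_pos: [507.4, 391.5, 18.4]
tcp_rot: [-3.141, 0.004, 0.69]
contact_force: [-0.5, 0.3, 0.5]
grip_width: 50.1
finger_force: 0.0
time: 8.0
tool_pos: [508.4, 392.7, 20.6]
tcp_rot: [-3.141, -0.001, 0.69]
contact_force: [-1.7, 2.8, 1.3]
grip_width: 18.2
finger_force: 30.0
```

Gripped now: 18 mm at 30 N on the knob, since the beam would read 26. I'll swing the lever up along its arc.

```bash
python3 -m pendant '{"dp":[[-0.003,0,-0.014],[-0.0075,0,-0.027],[-0.014,0,-0.0395],[-0.022,0,-0.051],[-0.032,0,-0.061],[-0.043,0,-0.07],[-0.055,0,-0.077],[-0.068,0,-0.0825]],"rotation":[[0,0,0],[0,0,0],[0,0,0],[0,0,0],[0,0,0],[0,0,0],[0,0,0],[0,0,0]]}'
```

```text
time: 9.0
tool_pos: [455.5, 348.6, 103.4]
tcp_rot: [3.141, -0.001, 0.69]
contact_force: [1.3, 0.8, -4.2]
grip_width: 18.0
finger_force: 30.0
```

```bash
python3 -m pendant '{"dp":[[-0.012,0,-0.0025],[-0.0245,0,-0.004],[-0.037,0,-0.004],[-0.0495,0,-0.0025],[-0.062,0,0.0005],[-0.0735,0,0.005],[-0.0845,0,0.011],[-0.095,0,0.018]],"rotation":[[0,0,0],[0,0,0],[0,0,0],[0,0,0],[0,0,0],[0,0,0],[0,0,0],[0,0,0]]}';python3 -m pendant '{"dp":[[-0.004,0,0.004],[-0.004,0,0.004]],"rotation":[[0,0,0],[0,0,0]]}'
```

```text
time: 10.0
tool_pos: [391.2, 293.7, 92.6]
tcp_rot: [3.138, -0.026, 0.69]
contact_force: [3.0, 0.5, 5.1]
grip_width: 16.0
finger_force: 25.4
time: 10.25
tool_pos: [378.9, 285.5, 80.8]
tcp_rot: [-3.142, 0.001, 0.69]
contact_force: [-0.0, -0.2, -0.2]
grip_width: 10.1
finger_force: 0.0
```

```bash
python3 -m pendant '{"dp":[[0,0,-0.06],[0,0,-0.12],[0,0,-0.18],[0,0,-0.2],[0,0,-0.2],[0,0,-0.2]],"rotation":[[0,0,0],[0,0,0],[0,0,0],[0,0,0],[0,0,0],[0,0,0]]}' 0.09
python3 - <<'E'
from h import *
s=vision.capture('scene');o=get_obs();w=vision.capture('wrist');t=vision.capture('top')
I=np.zeros((600,800,3),np.uint8);u=w2px(s,[430,325,70]).astype(int);print(u)
r=lambda im,a,b:cv2.resize(im,(a,b),interpolation=3)
I[:300,:400]=r(s['pixels'][u[1]-45:u[1]+45,u[0]-60:u[0]+60],400,300)
v=w2px(t,[460,350,50]).astype(int);print(v)
I[300:,:400]=r(t['pixels'][v[1]-45:v[1]+45,v[0]-60:v[0]+60],400,300)
I[:300,400:]=r(w['pixels'],400,300)
q=w2px(w,[470,360,44],o).astype(int);print(q)
b=w['pixels'][max(0,q[1]-90):q[1]+60,q[0]-100:q[0]+100];print(b.shape)
I[300:,400:]=r(b,400,300)
cv2.imwrite('pics/m2.png',I[:,:,::-1]);np.save('w2.npy',{'c':w,'o':o,'s':s},allow_pickle=True);print(o['tool_pos'],o['tcp_rot'])
E
```

```text
time: 11.0
tool_pos: [378.9, 285.6, 279.2]
tcp_rot: [-3.141, 0.003, 0.69]
contact_force: [-0.3, -0.2, -0.0]
grip_width: 65.2
finger_force: 0.0
[384 238]
[349 260]
[312  90]
(150, 200, 3)
[378.92109155 285.60036677 279.04170867] [-3.14096817  0.00366153  0.68979846]
```

View pics/m2.png

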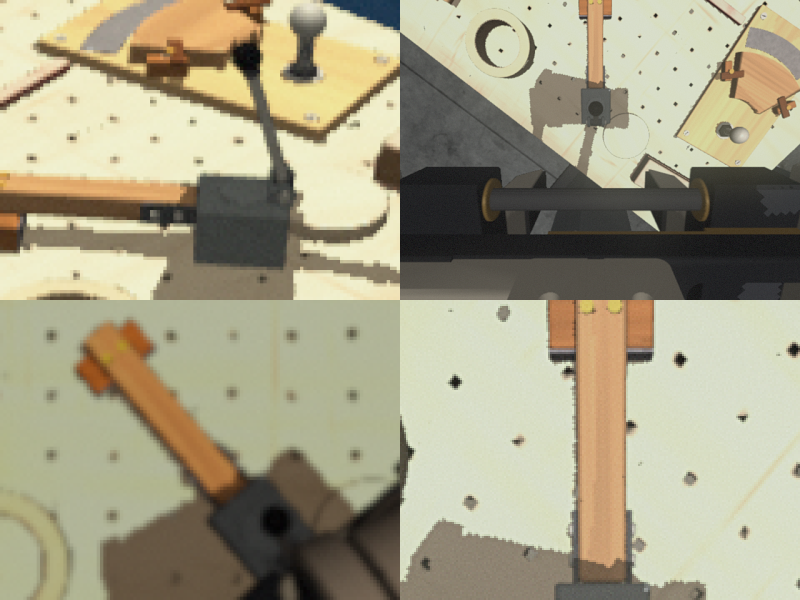

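The lever stands near vertical, with the knob at scene crop (245,55). The grip slipped off around 1.25 rad, and the arm hasn't moved noticeably. I'll measure the lever angle and push it on with closed fingers.

Run:
```python
from h import *
d=np.load('w2.npy',allow_pickle=True).item();w,o,s=d['c'],d['o'],d['s']
def W(p,l): c,q=np.cos(p[2]),np.sin(p[2]); return [p[0]+c*l[0]-q*l[1],p[1]+q*l[0]+c*l[1],l[2]]
# corner rows in wrist: front coupler corners (34,26,44),(34,-26,44), 
def res(p):
  a=p[3]+.105;K=(-24+100.5*np.cos(a),0,52+100.5*np.sin(a))
  ob=[(w,o,(289.5,142),(34,26,44)),(w,o,(337,142),(34,-26,44)),(w,o,(300.5,31),(154,13,42)),(w,o,(326.5,31),(154,-13,42)),(w,o,(313.6,171.2),K),(s,None,(397.5,209.5),K)]
  r=np.array([w2px(c,W(p,l),q)-u for c,q,u,l in ob]);r[2:4,1]=0;return r.ravel()
r=least_squares(res,[452,346,.69,1.2],x_scale=[10,10,.1,.1]);p=r.x;print(p,r.fun.round(1).tolist())
a=p[3]+.105;K=W(p,(-24+100.5*np.cos(a),0,52+100.5*np.sin(a)));print('K',np.round(K,1))
goal(W(p,(-24+100.5*np.cos(a)+35,0,52+100.5*np.sin(a)-36)),p[2])
```

```text
[403.61910261 304.28786194   0.68843523   1.11396537] [-0.2, -0.0, 0.4, 0.0, 0.1, 0.0, -0.1, 0.0, -0.1, 0.1, -0.3, -0.1]
K [411.8 311.  146.3]
pos [379.1 285.7 279.4] rot [-3.1411e+00  3.1000e-03  6.8980e-01] F [-0.74  0.   -0.  ] t 11.15
dp [0.0769 0.0014 0.1688] rot [-0.0005  0.0031  0.0013]
```

The arm slid about 64 mm backwards during the swing. It is now at (403.6, 304.3) with the lever at 1.11 rad. I'll push the knob from the shoe side.

```bash
python3 -m pendant '{"dp":[[0.05,0.001,0],[0.077,0.001,0.04],[0.077,0.001,0.09],[0.077,0.001,0.14],[0.077,0.001,0.169],[0.077,0.001,0.169],[0.077,0.001,0.169]],"rotation":[[0,0,0],[0,0,0],[0,0,0],[0,0,0],[0,0,0],[0,0,0],[0,0,0]]}' 0
```

```text
time: 12.02
tool_pos: [440.3, 334.6, 112.9]
tcp_rot: [3.141, -0.001, 0.69]
contact_force: [0.3, -0.5, 0.6]
grip_width: 16.8
finger_force: 0.0
```

```bash
python3 -m pendant '{"dp":[[-0.01,0,0],[-0.023,0,-0.001],[-0.033,0,-0.002],[-0.043,0,-0.003],[-0.053,0,-0.004],[-0.063,0,-0.003],[-0.073,0,-0.001],[-0.082,0,0.001]],"rotation":[[0,0,0],[0,0,0],[0,0,0],[0,0,0],[0,0,0],[0,0,0],[0,0,0],[0,0,0]]}' 0
python3 - <<'E'
from h import *
o=get_obs();w=vision.capture('wrist');g=w['pixels']
cv2.imwrite('pics/w5.png',g[:,:,::-1])
p=[403.6,304.3,.688];c,q=np.cos(p[2]),np.sin(p[2])
for l in((34,26,44),(34,-26,44)): print(w2px(w,[p[0]+c*l[0]-q*l[1],p[1]+q*l[0]+c*l[1],l[2]],o).round(1))
E
```

```text
time: 13.02
tool_pos: [375.7, 281.5, 110.6]
tcp_rot: [-3.142, 0.001, 0.69]
contact_force: [1.1, 1.0, 0.1]
grip_width: 0.2
finger_force: 0.5
[272.  135.4]
[351.8 135.5]
```

```bash
python3 -m pendant '{"dp":[[-0.006,0,0.002],[-0.012,0,0.005],[-0.0185,0,0.008],[-0.023,0,0.0105],[-0.027,0,0.013],[-0.027,0,0.013]],"rotation":[[0,0,0],[0,0,0],[0,0,0],[0,0,0],[0,0,0],[0,0,0]]}'
python3 - <<'E'
from h import *
p=[403.6,304.3,.688];c,q=np.cos(p[2]),np.sin(p[2])
o=get_obs();w=vision.capture('wrist')
for im,tag in((cv2.imread('pics/w5.png')[:,:,::-1],'w5'),(w['pixels'],'now')):
  col=im[60:220:4,300:325].mean(1);print(tag,[(60+4*i,int(r-b)) for i,(r,_,b) in enumerate(col)])
for l in((34,0,44),): print(w2px(w,[p[0]+c*l[0]-q*l[1],p[1]+q*l[0]+c*l[1],l[2]],o).round(1))
E
```

```text
time: 13.82
tool_pos: [355.1, 264.5, 97.6]
tcp_rot: [-3.142, 0.001, 0.69]
contact_force: [-0.3, -0.6, 0.0]
grip_width: 0.3
finger_force: 0.0
w5 [(60, 91), (64, 91), (68, 91), (72, 91), (76, 91), (80, 91), (84, 91), (88, 91), (92, 91), (96, 91), (100, 90), (104, 91), (108, 91), (112, 91), (116, 91), (120, 91), (124, 91), (128, 91), (132, 74), (136, 1), (140, 1), (144, 2), (148, 3), (152, 2), (156, 2), (160, 2), (164, 2), (168, 1), (172, 1), (176, 1), (180, 1), (184, 1), (188, 1), (192, 1), (196, 1), (200, 1), (204, 0), (208, 1), (212, 1), (216, 4)]
now [(60, 93), (64, 92), (68, 92), (72, 92), (76, 92), (80, 92), (84, 85), (88, 11), (92, 0), (96, 0), (100, 0), (104, 0), (108, 0), (112, 0), (116, 0), (120, 0), (124, 0), (128, 0), (132, 0), (136, 0), (140, 0), (144, 0), (148, 0), (152, 0), (156, 1), (160, 0), (164, 0), (168, 1), (172, 1), (176, 2), (180, 3), (184, 2), (188, 5), (192, 5), (196, 13), (200, 18), (204, 17), (208, 17), (212, 17), (216, 17)]
[311.9  89.2]
```

```bash
python3 -m pendant '{"dp":[[-0.004,0,0.003],[-0.008,0,0.006],[-0.008,0,0.006]],"rotation":[[0,0,0],[0,0,0],[0,0,0]]}'; python3 -m pendant '{"dp":[[-0.002,0,0.001],[-0.004,0,0.002],[-0.004,0,0.002]],"rotation":[[0,0,0],[0,0,0],[0,0,0]]}'
```

```text
time: 14.25
tool_pos: [349.1, 259.6, 91.7]
tcp_rot: [3.142, 0.0, 0.69]
contact_force: [0.3, 0.4, 0.5]
grip_width: 0.3
finger_force: 0.2
time: 14.62
tool_pos: [346.5, 257.3, 90.0]
tcp_rot: [3.141, -0.001, 0.69]
contact_force: [2.7, 1.7, 1.5]
grip_width: 0.4
finger_force: 1.3
```

The lever is against its stop (3 N), and the arm stayed put. Before gripping I'll check how close the coaster is and work out the grasp pose.

```bash
python3 -m pendant '{"dp":[[0.006,0,-0.02],[0.01,0,-0.08],[0.03,0,-0.14],[0.09,0,-0.16],[0.09,0,-0.16],[0.09,0,-0.16]],"rotation":[[0,0,0],[0,0,0],[0,0,0],[0,0,0],[0,0,0],[0,0,0]]}' 0.08
python3 - <<'E'
from h import *
p=np.array([403.6,304.3,.688]);c,q=np.cos(p[2]),np.sin(p[2]);W=lambda l:[p[0]+c*l[0]-q*l[1],p[1]+q*l[0]+c*l[1],l[2]]
o=get_obs();w=vision.capture('wrist');t=vision.capture('top')
im=w['pixels'];np.save('w6.npy',{'c':w,'o':o},allow_pickle=True)
cv2.imwrite('pics/w6.png',im[:,:,::-1])
k=px2w(t,(391,282),12);d=k[:2]-p[:2];print('coaster',k.round(1),'arm frame',d@[c,q],d@[-q,c])
e=w2px(w,W((34,0,44)),o);print('pred edge',e.round(1), 'corners',w2px(w,W((34,26,44)),o).round(1),w2px(w,W((34,-26,44)),o).round(1))
u=int(e[0]);v=int(e[1]);print([(y,int(im[y,u-8:u+8,0].mean()-im[y,u-8:u+8,2].mean())) for y in range(max(0,v-12),v+13,2)])
yy=v+12;print('row',yy,[(x,int(im[yy-3:yy+3,x].mean())) for x in range(u-60,u+61,4)])
goal(W((12,0,60)),p[2])
E
```

```text
time: 15.38
tool_pos: [414.6, 313.8, 248.5]
tcp_rot: [-3.141, 0.004, 0.69]
contact_force: [0.5, -0.2, -0.3]
grip_width: 55.6
finger_force: 0.0
coaster [408.9 247.4  12. ] arm frame -32.02976755783081 -47.35505842125107
pred edge [312.4 187.4] corners [287.3 187.4] [337.6 187.5]
[(175, 42), (177, 42), (179, 42), (181, 42), (183, 42), (185, 42), (187, 29), (189, 2), (191, 3), (193, 2), (195, 2), (197, 2), (199, 2)]
row 199 [(252, 70), (256, 123), (260, 125), (264, 123), (268, 121), (272, 122), (276, 122), (280, 124), (284, 124), (288, 78), (292, 88), (296, 88), (300, 88), (304, 88), (308, 89), (312, 88), (316, 88), (320, 89), (324, 87), (328, 88), (332, 89), (336, 81), (340, 119), (344, 120), (348, 122), (352, 123), (356, 125), (360, 126), (364, 125), (368, 123), (372, 206)]
pos [414.4 313.6 248.9] rot [-3.1412  0.0032  0.6898] F [-0.21 -0.41 -0.46] t 15.475
dp [-0.0016  0.0004  0.1889] rot [-0.0004  0.0032  0.0018]
```

Run:
```python
from h import *
p=np.array([403.6,304.3,.688]);c,q=np.cos(p[2]),np.sin(p[2])
def rep(n,k): d=k[:2]-p[:2];print(n,k.round(1),'arm',round(d@[c,q],1),round(d@[-q,c],1))
for f in('w1','w2','w6'):
  d=np.load(f+'.npy',allow_pickle=True).item();w,o=d['c'],d['o'];g=cv2.medianBlur(cv2.cvtColor(w['pixels'],cv2.COLOR_RGB2GRAY),3)
  h=o['tool_pos'][2]+192-12;r=45*f_(w)/h;
  C=cv2.HoughCircles(g,cv2.HOUGH_GRADIENT_ALT,1.5,30,param1=60,param2=.3,minRadius=int(r*.85),maxRadius=int(r*1.2))
  print(f,r)
  if C is not None:
    for x in C[0][:4]: rep((f,x.round(0).tolist()),px2w(w,x[:2],12,o))
d=np.load('w2.npy',allow_pickle=True).item();rep('m2',px2w(d['c'],(360,216),12,d['o']))
d=np.load('w1.npy',allow_pickle=True).item();rep('w1man',px2w(d['c'],(235,263),12,d['o']))
im=cv2.imread('pics/top0.png');C=cv2.HoughCircles(cv2.cvtColor(im,6),cv2.HOUGH_GRADIENT_ALT,1.5,20,param1=60,param2=.3,minRadius=15,maxRadius=24);print(C)
```

```text
w1 33.82475302733347
('w1', [236.0, 264.0, 33.0]) [410.2 244.8  12. ] arm -32.7 -50.1
('w1', [368.0, 106.0, 35.0]) [662.6 139.5  12. ] arm 95.5 -291.8
('w1', [381.0, 204.0, 33.0]) [551.1  80.4  12. ] arm -28.2 -266.6
('w1', [38.0, 237.0, 35.0]) [365.6 513.2  12. ] arm 103.2 185.5
w2 37.54298870257766
('w2', [536.0, 190.0, 38.0]) [555.6  84.5  12. ] arm -22.1 -266.4
('w2', [584.0, 138.0, 38.0]) [632.4  87.   12. ] arm 38.8 -313.1
('w2', [362.0, 219.0, 36.0]) [396.9 222.4  12. ] arm -57.2 -59.0
('w2', [410.0, 297.0, 37.0]) [359.3 107.2  12. ] arm -159.4 -124.1
w6 40.22049599464384
('w6', [363.0, 262.0, 38.0]) [396.8 221.8  12. ] arm -57.7 -59.4
('w6', [422.0, 332.0, 42.0]) [375.7 107.3  12. ] arm -146.7 -134.5
('w6', [250.0, 231.0, 41.0]) [343.1 346.6  12. ] arm -19.9 71.1
('w6', [232.0, 369.0, 41.0]) [185.7 255.7  12. ] arm -199.2 100.8
m2 [398.5 226.3  12. ] arm -53.5 -57.0
w1man [411.4 245.9  12. ] arm -31.1 -50.1
[[[259.5      102.        19.041304]
  [286.5      294.        19.059683]
  [106.5       61.5       21.103827]
  [391.5      280.5       18.695833]
  [229.5      154.5       20.554285]
  [289.5       73.5       19.10533 ]
  [291.       102.        19.104156]
  [445.5      301.5       19.613695]
  [ 40.5       84.        18.192688]
  [544.5      399.        19.869408]
  [142.5       64.5       18.812603]
  [ 40.5       34.5       20.413124]
  [562.5      130.5       19.416868]
  [486.       354.        19.843414]]]
```

The coaster was nudged about 26.6 mm by the sliding arm (limit 30 mm), so nothing may touch it again. The finger clears it by about 15 mm. I'll bias the grasp so the arm is pulled away from the coaster rather than towards it.

```bash
python3 -m pendant '{"dp":[[-0.0015,-0.001,0.06],[-0.0015,-0.001,0.12],[-0.0015,-0.001,0.18],[-0.0015,-0.001,0.22],[-0.0015,-0.001,0.244],[-0.0015,-0.001,0.244]],"rotation":[[0,0,0.002],[0,0,0.002],[0,0,0.002],[0,0,0.002],[0,0,0.002],[0,0,0.002]]}' 0.08; python3 -m pendant '{"dp":[[0,0,0.003],[0,0,0.006],[0,0,0.009],[0,0,0.009]],"rotation":[[0,0,0],[0,0,0],[0,0,0],[0,0,0]]}'
```

```text
time: 16.23
tool_pos: [411.8, 312.9, 4.4]
tcp_rot: [-3.141, 0.005, 0.688]
contact_force: [0.5, -0.6, 1.1]
grip_width: 80.2
finger_force: 0.0
time: 16.73
tool_pos: [414.0, 314.3, -3.0]
tcp_rot: [3.141, -0.0, 0.688]
contact_force: [0.4, -0.1, 0.2]
grip_width: 80.1
finger_force: 0.0
```

```bash
python3 -m pendant '{"dp":[[-0.002,0,0.004],[-0.002,0,0.008],[-0.002,0,0.012],[-0.002,0,0.014],[-0.002,0,0.014]],"rotation":[[0,0,0],[0,0,0],[0,0,0],[0,0,0],[0,0,0]]}'; python3 -m pendant '{"dp":[[0,0,0],[0,0,0],[0,0,0],[0,0,0],[0,0,0]],"rotation":[[0,0,0],[0,0,0],[0,0,0],[0,0,0],[0,0,0]]}' 0.04
```

```text
time: 17.35
tool_pos: [412.3, 313.0, -17.3]
tcp_rot: [-3.142, 0.0, 0.688]
contact_force: [0.3, -0.6, 0.1]
grip_width: 80.1
finger_force: 0.0
time: 17.98
tool_pos: [412.4, 313.1, -17.0]
tcp_rot: [3.141, -0.0, 0.688]
contact_force: [-0.9, -0.2, 1.5]
grip_width: 52.0
finger_force: 30.0
```

```bash
python3 -m pendant '{"dp":[[0,0,-0.01],[0,0,-0.025],[0,0,-0.045],[0,0,-0.07],[0,0,-0.095],[0,0,-0.12],[0,0,-0.12],[0,0,-0.12]],"rotation":[[0,0,0],[0,0,0],[0,0,0],[0,0,0],[0,0,0],[0,0,0],[0,0,0],[0,0,0]]}'
python3 - <<'E'
from h import *
o=get_obs();w=vision.capture('wrist');im=w['pixels'];cv2.imwrite('pics/w7.png',im[:,:,::-1])
print(o['tool_pos'],o['moment'].round(2))
T=R.from_euler('xyz',o['tcp_rot'])
P=lambda l:w2px(w,o['tool_pos']+T.apply(l),o).round(1)
# tool coords of arm features if level: x-12, z: tool z=-(zarm)+ (−17) -> z_t=-(zarm+17)
for n,l in(('front',(22,0,-61)),('shoeL',(142,28,-17)),('beamend',(173,0,-59))): print(n,P(l))
for u in (312,):
  print([(y,im[y,u-4:u+4].mean(0).astype(int).tolist()) for y in range(0,240,8)])
E
```

```text
time: 18.98
tool_pos: [411.7, 312.6, 102.3]
tcp_rot: [-3.141, 0.001, 0.688]
contact_force: [0.4, 0.4, -6.1]
grip_width: 51.8
finger_force: 30.0
[411.70416524 312.62213635 102.28332099] [-0.17  0.18  0.01]
front [310.9 268. ]
shoeL [381.8 -56.8]
beamend [ 309.9 -269. ]
[(0, [210, 161, 116]), (8, [210, 161, 116]), (16, [210, 160, 116]), (24, [210, 161, 116]), (32, [210, 160, 116]), (40, [210, 162, 117]), (48, [210, 162, 118]), (56, [209, 161, 116]), (64, [210, 161, 117]), (72, [209, 161, 116]), (80, [209, 162, 118]), (88, [208, 160, 116]), (96, [209, 160, 117]), (104, [210, 161, 118]), (112, [208, 160, 117]), (120, [208, 161, 117]), (128, [208, 160, 117]), (136, [207, 161, 117]), (144, [206, 159, 116]), (152, [207, 159, 116]), (160, [176, 136, 99]), (168, [117, 93, 68]), (176, [116, 91, 67]), (184, [116, 91, 68]), (192, [116, 91, 69]), (200, [115, 90, 68]), (208, [114, 90, 67]), (216, [114, 90, 67]), (224, [114, 91, 68]), (232, [113, 89, 66])]
```

```bash
python3 -m pendant '{"dp":[[-0.004,0.03,-0.01],[-0.011,0.07,-0.01],[-0.019,0.11,-0.01],[-0.027,0.15,-0.01],[-0.033,0.19,-0.01],[-0.038,0.23,-0.01],[-0.042,0.25,-0.01],[-0.044,0.257,-0.01]],"rotation":[[0,0,0.05],[0,0,0.12],[0,0,0.2],[0,0,0.28],[0,0,0.36],[0,0,0.44],[0,0,0.49],[0,0,0.502]]}';python3 -m pendant '{"dp":[[0,0,0],[0,0,0]],"rotation":[[0,0,0],[0,0,0]]}'
python3 - <<'E'
from h import *
# ball triangulation
t=vision.capture('top');rays=[]
J=(400+(602-400)/3.2-.4,140+292/3.2-.4)
L=[(t,None,J)]
for f,uv in(('w1',(379.4,226.5)),('w2',(541,214)),('w6',None)):
  d=np.load(f+'.npy',allow_pickle=True).item();w,o=d['c'],d['o']
  g=cv2.cvtColor(w['pixels'],cv2.COLOR_RGB2GRAY);e=w2px(w,[529,83.5,60],o);x,y=e.astype(int)
  print(f,'pred',e.round(1))
  if not(30<x<610 and 30<y<450): continue
  C=cv2.HoughCircles(g[y-25:y+25,x-25:x+25],cv2.HOUGH_GRADIENT_ALT,1.5,50,param1=80,param2=.5,minRadius=9,maxRadius=20)
  print(C)
  u=C[0][0][:2]+[x-25,y-25] if C is not None else uv
  if u is not None: L.append((w,o,u))
r=least_squares(lambda P:np.concatenate([w2px(c,P,o)-u for c,o,u in L]),[529,83,60]);print(r.x,r.fun.reshape(-1,2).round(1).tolist())
o=get_obs();w=vision.capture('wrist');im=w['pixels'].astype(int);cv2.imwrite('pics/w8.png',w['pixels'][:,:,::-1])
T=R.from_euler('xyz',o['tcp_rot']);P=lambda l:w2px(w,o['tool_pos']+T.apply(l),o).round(1)
for y in(20,60,100,140):
  m=(im[y,:,0]-im[y,:,2]>60);x=np.where(m[230:400])[0]+230;print(y,x.min(),x.max())
for X in(40,60,80,100): print(X,P((X-12,-13,-59)),P((X-12,13,-59)))
s=vision.capture('scene');cv2.imwrite('pics/s8.png',s['pixels'][:,:,::-1])
goal([541.2,86,112],.186)
E
```

```text
time: 20.02
tool_pos: [541.2, 85.8, 111.9]
tcp_rot: [-3.141, 0.002, 0.184]
contact_force: [-0.8, 0.9, -5.4]
grip_width: 52.0
finger_force: 30.0
time: 20.27
tool_pos: [540.9, 87.6, 112.8]
tcp_rot: [-3.141, 0.001, 0.188]
contact_force: [0.0, -0.9, -4.6]
grip_width: 52.1
finger_force: 30.0
w1 pred [379.2 226.4]
[[[25.5      25.5      12.442351]]]
w2 pred [542.7 215.5]
[[[27.       27.       12.956729]]]
w6 pred [552.3 263.9]
None
[528.60796056  83.12563253  62.25528358] [[0.3, -0.3], [0.2, 0.6], [-0.2, -0.6]]
20 272 350
60 230 398
100 235 397
140 230 399
40 [276.2 251.1] [348.2 251. ]
60 [274.8 195.9] [349.4 195.8]
80 [273.3 136.5] [350.8 136.4]
100 [271.7  72.4] [352.3  72.4]
pos [541.2  87.4 113. ] rot [-3.1416  0.      0.1873] F [-0.45  0.35 -5.28] t 20.425
dp [-0.0003  0.0014  0.001 ] rot [-0.      0.      0.0013]
```

```bash
python3 -m pendant '{"dp":[[0,0.0017,0.02],[0,0.0017,0.04],[0,0.0017,0.055],[0,0.0017,0.064],[0,0.0017,0.064],[0,0.0017,0.064]],"rotation":[[0,0,0],[0,0,0],[0,0,0],[0,0,0],[0,0,0],[0,0,0]]}'
python3 - <<'E'
from plant import get_obs
import numpy as np
o=get_obs();print(o['tool_pos'],o['tcp_rot'],o['contact_force'],o['moment'])
E
```

```text
time: 21.18
tool_pos: [542.4, 84.9, 49.5]
tcp_rot: [3.141, -0.001, 0.186]
contact_force: [0.3, -0.5, -6.5]
grip_width: 51.6
finger_force: 30.0
[542.42407952  84.9065808   49.53505628] [ 3.14129937e+00 -1.20025428e-03  1.85878250e-01] [ 0.30020493 -0.49505079 -6.51501129] [-0.05056782  0.23893447  0.02044975]
```

```bash
python3 -m pendant '{"dp":[[-0.001,0,0.003],[-0.001,0,0.006],[-0.001,0,0.008],[-0.001,0,0.01],[-0.001,0,0.01]],"rotation":[[0,0,0],[0,0,0],[0,0,0],[0,0,0],[0,0,0]]}'; python3 -m pendant '{"dp":[[0,0,0.002],[0,0,0.004],[0,0,0.004]],"rotation":[[0,0,0],[0,0,0],[0,0,0]]}'
```

```text
time: 21.8
tool_pos: [540.8, 84.7, 38.7]
tcp_rot: [3.142, 0.0, 0.186]
contact_force: [0.4, -0.7, -5.0]
grip_width: 51.8
finger_force: 30.0
time: 22.18
tool_pos: [540.8, 85.3, 34.9]
tcp_rot: [-3.141, -0.0, 0.186]
contact_force: [-0.6, 3.8, -4.3]
grip_width: 51.9
finger_force: 30.0
```

```bash
python3 -m pendant '{"dp":[[0,-0.0015,0],[0,-0.0015,0.002],[0,-0.0015,0.003],[0,-0.0015,0.003]],"rotation":[[0,0,0],[0,0,0],[0,0,0],[0,0,0]]}'; python3 -m pendant '{"dp":[[0,0,0.001],[0,0,0.002],[0,0,0.002]],"rotation":[[0,0,0],[0,0,0],[0,0,0]]}'
```

```text
time: 22.68
tool_pos: [541.0, 86.1, 32.1]
tcp_rot: [3.141, -0.001, 0.186]
contact_force: [-0.0, 2.1, 0.6]
grip_width: 52.2
finger_force: 30.0
time: 23.05
tool_pos: [540.5, 86.1, 29.7]
tcp_rot: [3.141, 0.0, 0.186]
contact_force: [0.2, 2.4, -1.5]
grip_width: 52.1
finger_force: 30.0
```

```bash
python3 -m pendant '{"dp":[[0,-0.001,0.001],[0,-0.001,0.002],[0,-0.001,0.002]],"rotation":[[0,0,0],[0,0,0],[0,0,0]]}'; python3 -m pendant '{"dp":[[0,0,0.001],[0,0,0.002],[0,0,0.002]],"rotation":[[0,0,0],[0,0,0],[0,0,0]]}'; python3 -m pendant '{"dp":[[0,0,0.001],[0,0,0.002],[0,0,0.002]],"rotation":[[0,0,0],[0,0,0],[0,0,0]]}'
```

```text
time: 23.42
tool_pos: [540.2, 86.8, 27.5]
tcp_rot: [3.141, 0.001, 0.186]
contact_force: [0.2, -0.3, -3.3]
grip_width: 51.9
finger_force: 30.0
time: 23.8
tool_pos: [540.2, 87.0, 25.5]
tcp_rot: [3.141, 0.001, 0.186]
contact_force: [0.5, -1.0, -4.0]
grip_width: 51.9
finger_force: 30.0
time: 24.18
tool_pos: [540.2, 87.1, 23.5]
tcp_rot: [3.142, 0.001, 0.186]
contact_force: [0.9, -2.3, -6.7]
grip_width: 52.0
finger_force: 30.0
```

```bash
python3 -m pendant '{"dp":[[0,0.0007,0.001],[0,0.0007,0.002],[0,0.0007,0.002]],"rotation":[[0,0,0],[0,0,0],[0,0,0]]}'; python3 -m pendant '{"dp":[[0,0,0.001],[0,0,0.002],[0,0,0.002]],"rotation":[[0,0,0],[0,0,0],[0,0,0]]}'; python3 -m pendant '{"dp":[[0,0,0.001],[0,0,0.002],[0,0,0.002]],"rotation":[[0,0,0],[0,0,0],[0,0,0]]}'
```

```text
time: 24.55
tool_pos: [540.2, 86.6, 21.5]
tcp_rot: [-3.141, 0.001, 0.186]
contact_force: [-0.4, 0.0, -7.6]
grip_width: 51.7
finger_force: 30.0
time: 24.92
tool_pos: [540.4, 86.6, 20.2]
tcp_rot: [-3.142, 0.0, 0.186]
contact_force: [-2.8, 0.8, -1.8]
grip_width: 51.7
finger_force: 30.0
time: 25.3
tool_pos: [540.9, 86.5, 19.4]
tcp_rot: [3.141, -0.001, 0.186]
contact_force: [-4.8, 0.3, 8.0]
grip_width: 51.8
finger_force: 30.0
```

```bash
python3 -m pendant '{"dp":[[-0.0005,0,0.0006],[-0.0005,0,0.0012],[-0.0005,0,0.0012],[-0.0005,0,0.0012]],"rotation":[[0,0,0],[0,0,0],[0,0,0],[0,0,0]]}'; python3 -c "
from plant import get_obs
o=get_obs();print(o['tool_pos'],o['contact_force'],o['moment'])"
```

```text
time: 25.8
tool_pos: [541.4, 86.5, 18.8]
tcp_rot: [3.141, -0.003, 0.186]
contact_force: [-4.4, 0.6, 11.1]
grip_width: 51.9
finger_force: 30.0
[541.35525607  86.51491091  18.75748535] [-4.37258415  0.57282937 11.06717162] [ 0.01059806  1.03629525 -0.07538679]
```

```bash
python3 -m pendant '{"dp":[[-0.0005,0,0.0006],[-0.0005,0,0.0012],[-0.0005,0,0.0012],[-0.0005,0,0.0012]],"rotation":[[0,0,0],[0,0,0],[0,0,0],[0,0,0]]}'
python3 - <<'E'
from h import *
o=get_obs();print(o['tool_pos'],o['contact_force'],o['moment'])
t=vision.capture('top');s=vision.capture('scene');w=vision.capture('wrist')
u=w2px(s,[570,95,60]).astype(int);v=w2px(t,[570,95,60]).astype(int)
I=np.zeros((600,800,3),np.uint8);r=lambda im,a,b:cv2.resize(im,(a,b),interpolation=3)
I[:400,:]=r(s['pixels'][u[1]-45:u[1]+35,u[0]-80:u[0]+80],800,400)
I[400:,:267]=r(w['pixels'],267,200)
I[400:,267:534]=r(t['pixels'][v[1]-60:v[1]+60,v[0]-80:v[0]+80],267,200)
cv2.imwrite('pics/m3.png',I[:,:,::-1])
print(u,v,'crop scale 5; ball',(w2px(s,[528.6,83.3,61])-u+[80,45])*5)
E
```

```text
time: 26.3
tool_pos: [541.8, 86.5, 18.1]
tcp_rot: [3.141, -0.006, 0.186]
contact_force: [-2.7, 0.2, 11.6]
grip_width: 52.1
finger_force: 30.0
[541.82598119  86.52514558  18.05505298] [-2.67624783  0.24072261 11.59680053] [ 0.08547864  0.83537908 -0.02861046]
[401 194] [457 213] crop scale 5; ball [477.89938726 244.34662798]
```

View pics/m3.png

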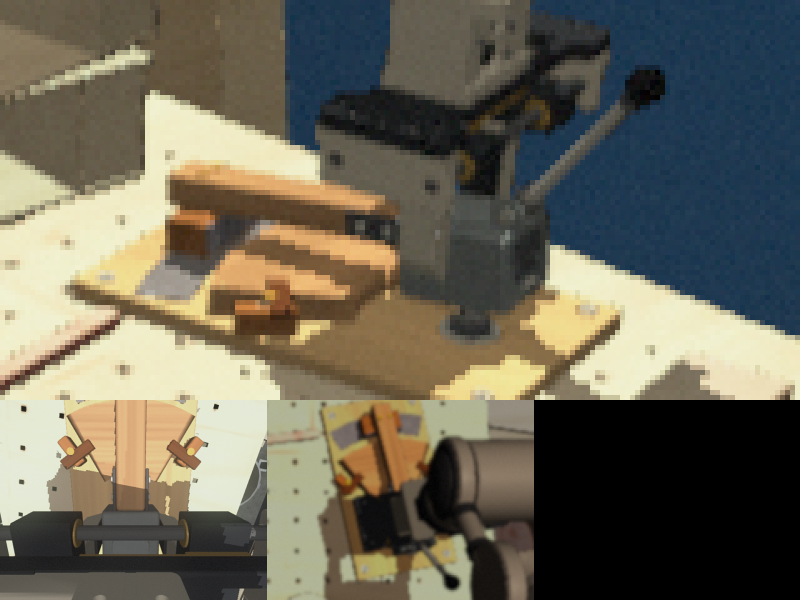

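The coupler sits over the ball, centred at crop (478,250) against a ball prediction of (478,244). The lever is still raised and the shoe (190,232) is over the track. I'll release, then press axially on the coupler's top with closed fingers to make sure it's seated.

```bash
python3 -m pendant '{"dp":[[0,0,0],[0,0,0],[0,0,0],[0,0,-0.02],[0,0,-0.06],[0,0,-0.08],[0,0,-0.08]],"rotation":[[0,0,0],[0,0,0],[0,0,0],[0,0,0],[0,0,0],[0,0,0],[0,0,0]]}' 0.08; python3 -m pendant '{"dp":[[-0.011,0,0],[-0.011,0,0],[-0.011,0,0],[-0.011,0,0],[-0.011,0,0],[-0.011,0,0.015],[-0.011,0,0.03],[-0.011,0,0.03]],"rotation":[[0,0,0],[0,0,0],[0,0,0],[0,0,0],[0,0,0],[0,0,0],[0,0,0],[0,0,0]]}' 0
```

```text
time: 27.32
tool_pos: [540.8, 86.3, 96.8]
tcp_rot: [3.141, -0.004, 0.186]
contact_force: [0.2, -0.0, -0.3]
grip_width: 79.8
finger_force: 0.0
time: 28.32
tool_pos: [527.4, 84.2, 63.6]
tcp_rot: [-3.141, 0.004, 0.186]
contact_force: [0.2, 0.4, 0.2]
grip_width: 4.5
finger_force: 0.0
```

```bash
python3 -m pendant '{"dp":[[0.001,0,0],[0.001,0,0.003],[0.001,0,0.006],[0.001,0,0.006]],"rotation":[[0,0,0],[0,0,0],[0,0,0],[0,0,0]]}'; python3 -m pendant '{"dp":[[0,0,0.001],[0,0,0.002],[0,0,0.003],[0,0,0.003]],"rotation":[[0,0,0],[0,0,0],[0,0,0],[0,0,0]]}'
```

```text
time: 28.82
tool_pos: [529.6, 84.4, 59.4]
tcp_rot: [3.142, 0.0, 0.186]
contact_force: [0.1, -0.1, -0.2]
grip_width: 0.5
finger_force: 0.0
time: 29.32
tool_pos: [529.7, 84.4, 56.4]
tcp_rot: [3.142, 0.0, 0.186]
contact_force: [0.0, -0.2, 0.3]
grip_width: 0.2
finger_force: 0.0
```

```bash
python3 -m pendant '{"dp":[[0,0,0.001],[0,0,0.002],[0,0,0.003],[0,0,0.003]],"rotation":[[0,0,0],[0,0,0],[0,0,0],[0,0,0]]}'; python3 -m pendant '{"dp":[[0,0,0.001],[0,0,0.0015],[0,0,0.002],[0,0,0.002]],"rotation":[[0,0,0],[0,0,0],[0,0,0],[0,0,0]]}'
```

```text
time: 29.82
tool_pos: [529.7, 84.4, 53.4]
tcp_rot: [3.142, 0.0, 0.186]
contact_force: [0.5, 0.6, 0.7]
grip_width: -0.0
finger_force: 0.0
time: 30.32
tool_pos: [529.8, 84.4, 51.5]
tcp_rot: [3.142, 0.0, 0.186]
contact_force: [-0.4, 1.2, -0.1]
grip_width: 0.4
finger_force: 0.0
```

```bash
python3 -m pendant '{"dp":[[0,0,0.001],[0,0,0.002],[0,0,0.002]],"rotation":[[0,0,0],[0,0,0],[0,0,0]]}'; python3 -m pendant '{"dp":[[0,0,0.001],[0,0,0.002],[0,0,0.002]],"rotation":[[0,0,0],[0,0,0],[0,0,0]]}'
```

```text
time: 30.7
tool_pos: [529.7, 84.4, 49.4]
tcp_rot: [3.142, 0.0, 0.186]
contact_force: [0.4, 0.1, -0.3]
grip_width: 0.4
finger_force: 0.0
time: 31.08
tool_pos: [530.0, 84.4, 48.3]
tcp_rot: [3.141, -0.001, 0.186]
contact_force: [-2.7, 0.2, 7.5]
grip_width: 0.4
finger_force: 3.3
```

```bash
python3 -m pendant '{"dp":[[0,0,0.0008],[0,0,0.0016],[0,0,0.0016]],"rotation":[[0,0,0],[0,0,0],[0,0,0]]}'; python3 -m pendant '{"dp":[[0,0,0.0006],[0,0,0.0012],[0,0,0.0012],[0,0,0.0012]],"rotation":[[0,0,0],[0,0,0],[0,0,0],[0,0,0]]}'
```

```text
time: 31.45
tool_pos: [530.1, 84.4, 47.9]
tcp_rot: [3.141, -0.002, 0.186]
contact_force: [-4.9, 0.3, 16.8]
grip_width: 0.6
finger_force: 7.9
time: 31.95
tool_pos: [530.2, 84.4, 47.7]
tcp_rot: [3.141, -0.002, 0.186]
contact_force: [-6.5, -1.3, 24.7]
grip_width: 0.3
finger_force: 11.3
```

Solid stop at 24.7 N, so the coupler is home. I'll back off, go round behind the raised knob and swing the lever over.

```bash
python3 -m pendant '{"dp":[[0,0,-0.03],[0,0,-0.08],[0,0,-0.135],[-0.05,0,-0.14],[-0.112,0,-0.14],[-0.112,0,-0.14],[-0.112,0,-0.095],[-0.112,0,-0.092]],"rotation":[[0,0,0],[0,0,0],[0,0,0],[0,0,0],[0,0,0],[0,0,0],[0,0,0],[0,0,0]]}'
python3 - <<'E'
from h import *
import time
s=vision.capture('scene');o=get_obs();t=vision.capture('top')
# knob search: dark blob triangulated around prediction
B=np.array([528.6,83.7]);d=np.array([np.cos(.186),np.sin(.186)])
print(o['tool_pos'],o['contact_force'])
for a in np.arange(1.7,2.6,.1):
  K=np.r_[B+d*(-19.6+100.5*np.cos(a)),91+100.5*np.sin(a)];u=w2px(s,K).round().astype(int);v=s['pixels'][u[1]-3:u[1]+4,u[0]-3:u[0]+4].mean((0,1)).astype(int);print(round(a,1),K.round(0),u,v)
E
```

```text
time: 32.95
tool_pos: [418.4, 63.8, 135.1]
tcp_rot: [-3.141, 0.005, 0.186]
contact_force: [0.2, 0.2, 0.5]
grip_width: 0.5
finger_force: 0.0
[419.44758527  63.78402855 136.06012672] [-0.23879334 -0.5319165   0.02865273]
1.7 [497.  78. 191.] [433 154] [31 56 78]
1.8 [487.  76. 189.] [436 156] [28 55 79]
1.9 [477.  74. 186.] [440 158] [28 55 79]
2.0 [468.  72. 182.] [443 160] [26 50 70]
2.1 [459.  71. 178.] [446 162] [20 32 42]
2.2 [451.  69. 172.] [449 165] [18 25 31]
2.3 [444.  68. 166.] [452 168] [29 50 69]
2.4 [437.  66. 159.] [454 172] [30 55 78]
2.5 [430.  65. 151.] [456 175] [29 55 79]
```

```bash
python3 -m pendant '{"dp":[[0.015,0,-0.002],[0.027,0,-0.008],[0.039,0,-0.014],[0.049,0,-0.017],[0.059,0,-0.019],[0.069,0,-0.0195],[0.079,0,-0.0195],[0.089,0,-0.018]],"rotation":[[0,0,0],[0,0,0],[0,0,0],[0,0,0],[0,0,0],[0,0,0],[0,0,0],[0,0,0]]}';python3 -m pendant '{"dp":[[0.01,0,0.002],[0.019,0,0.006],[0.028,0,0.01],[0.037,0,0.014],[0.045,0,0.02],[0.053,0,0.027],[0.053,0,0.027]],"rotation":[[0,0,0],[0,0,0],[0,0,0],[0,0,0],[0,0,0],[0,0,0],[0,0,0]]}'
cat > k.py <<'E'
from h import *
s=vision.capture('scene');B=np.array([528.6,83.7]);d=np.array([np.cos(.186),np.sin(.186)])
import sys
for a in np.arange(-.1,1.5,.1):
  K=np.r_[B+d*(-19.6+100.5*np.cos(a)),91+100.5*np.sin(a)];u=w2px(s,K).round().astype(int);v=s['pixels'][u[1]-2:u[1]+3,u[0]-2:u[0]+3].mean((0,1)).astype(int);print(round(a,1),u,v)
o=get_obs();print(o['tool_pos'],'armx',(o['tool_pos'][:2]-B)@d,o['contact_force'].round(1))
E
python3 k.py
```

```text
time: 34.05
tool_pos: [507.8, 80.3, 154.6]
tcp_rot: [3.142, 0.0, 0.186]
contact_force: [-1.4, -0.8, 0.6]
grip_width: 0.4
finger_force: 0.6
time: 34.92
tool_pos: [559.5, 90.1, 126.9]
tcp_rot: [-3.141, 0.001, 0.186]
contact_force: [1.1, -0.5, 0.4]
grip_width: 0.5
finger_force: 0.0
-0.1 [391 184] [214 214 184]
0.0 [391 180] [56 76 89]
0.1 [391 177] [30 54 76]
0.2 [392 174] [29 53 76]
0.3 [393 170] [29 54 77]
0.4 [394 167] [29 54 77]
0.5 [396 165] [28 54 76]
0.6 [398 162] [25 44 61]
0.7 [400 160] [16 20 23]
0.8 [403 157] [63 61 53]
0.9 [405 156] [87 83 71]
1.0 [408 154] [94 89 76]
1.1 [411 153] [86 81 70]
1.2 [415 152] [67 73 76]
1.3 [418 152] [29 55 78]
1.4 [422 152] [27 54 78]
[559.35426785  90.01796397 127.30371563] armx 31.392189621490637 [0.7 0.5 0.7]
```

```bash
python3 -m pendant '{"dp":[[-0.001,0,-0.015],[0.004,0,-0.032],[0.032,0,-0.032],[0.034,0,-0.015],[0.037,0,-0.003],[0.04,0,0.006],[0.043,0,0.015],[0.046,0,0.023]],"rotation":[[0,0,0],[0,0,0],[0,0,0],[0,0,0],[0,0,0],[0,0,0],[0,0,0],[0,0,0]]}'; python3 k.py
```

```text
time: 35.98
tool_pos: [609.1, 98.8, 107.0]
tcp_rot: [3.14, -0.012, 0.186]
contact_force: [11.2, 2.8, 7.6]
grip_width: 0.5
finger_force: 6.0
-0.1 [391 184] [195 191 160]
0.0 [391 180] [56 76 90]
0.1 [391 177] [30 54 77]
0.2 [392 174] [30 54 77]
0.3 [393 170] [22 39 54]
0.4 [394 167] [16 18 20]
0.5 [396 165] [22 24 27]
0.6 [398 162] [32 50 67]
0.7 [400 160] [28 54 77]
0.8 [403 157] [28 54 77]
0.9 [405 156] [29 55 78]
1.0 [408 154] [29 56 79]
1.1 [411 153] [28 55 79]
1.2 [415 152] [28 55 79]
1.3 [418 152] [28 55 78]
1.4 [422 152] [28 55 79]
[608.90399807  98.83746282 105.90204524] armx 81.71826124483363 [11.4  1.4  6.3]
```

```bash
python3 -m pendant '{"dp":[[0.004,0,-0.02],[-0.009,0,-0.022],[-0.009,0,-0.022],[-0.009,0,-0.006],[-0.006,0,0.003]],"rotation":[[0,0,0],[0,0,0],[0,0,0],[0,0,0],[0,0,0]]}'; python3 k.py
```

```text
time: 36.65
tool_pos: [597.7, 97.3, 99.6]
tcp_rot: [-3.141, 0.003, 0.186]
contact_force: [0.1, -0.4, 1.6]
grip_width: 0.4
finger_force: 0.5
-0.1 [391 184] [215 215 184]
0.0 [391 180] [57 76 90]
0.1 [391 177] [31 55 77]
0.2 [392 174] [23 40 56]
0.3 [393 170] [17 18 18]
0.4 [394 167] [49 47 41]
0.5 [396 165] [78 75 65]
0.6 [398 162] [82 78 67]
0.7 [400 160] [69 71 68]
0.8 [403 157] [41 60 75]
0.9 [405 156] [28 55 77]
1.0 [408 154] [29 56 79]
1.1 [411 153] [28 55 79]
1.2 [415 152] [28 55 79]
1.3 [418 152] [29 55 79]
1.4 [422 152] [28 55 79]
[597.83214766  97.36090485  98.71501561] armx 70.56432123799947 [-0.  -0.1 -0.1]
```

```bash
python3 -m pendant '{"dp":[[0.002,0,0.006],[0.004,0,0.012],[0.005,0,0.017],[0.005,0,0.02],[0.005,0,0.02]],"rotation":[[0,0,0],[0,0,0],[0,0,0],[0,0,0],[0,0,0]]}'; python3 -m pendant '{"dp":[[0,0,0.002],[0,0,0.004],[0,0,0.004]],"rotation":[[0,0,0],[0,0,0],[0,0,0]]}'
```

```text
time: 37.33
tool_pos: [603.4, 98.3, 81.6]
tcp_rot: [3.142, 0.0, 0.186]
contact_force: [0.3, 1.0, 0.1]
grip_width: 0.5
finger_force: 0.0
time: 37.7
tool_pos: [603.4, 98.2, 77.7]
tcp_rot: [3.141, 0.0, 0.186]
contact_force: [0.4, -0.6, 0.6]
grip_width: 0.2
finger_force: 0.2
```

```bash
python3 k.py | head -6; python3 k.py | tail -1
```

```text
-0.1 [391 184] [215 215 185]
0.0 [391 180] [48 53 54]
0.1 [391 177] [21 21 21]
0.2 [392 174] [58 56 50]
0.3 [393 170] [85 81 69]
0.4 [394 167] [84 80 69]
[603.33499963  98.24717273  77.67337084] armx 76.13615595284008 [-0.1 -0.   0.3]
```

```bash
python3 -m pendant '{"dp":[[0,0,0.002],[0,0,0.004],[0,0,0.004]],"rotation":[[0,0,0],[0,0,0],[0,0,0]]}'; python3 -m pendant '{"dp":[[0,0,0.002],[0,0,0.004],[0,0,0.004]],"rotation":[[0,0,0],[0,0,0],[0,0,0]]}'; python3 -m pendant '{"dp":[[0,0,0.0015],[0,0,0.003],[0,0,0.003]],"rotation":[[0,0,0],[0,0,0],[0,0,0]]}'
```

```text
time: 38.17
tool_pos: [603.3, 98.3, 73.5]
tcp_rot: [3.142, 0.0, 0.186]
contact_force: [0.1, -0.4, -0.6]
grip_width: 0.5
finger_force: 0.1
time: 38.55
tool_pos: [603.3, 98.3, 69.4]
tcp_rot: [3.142, 0.001, 0.186]
contact_force: [0.0, -0.3, 0.2]
grip_width: 0.5
finger_force: 0.1
time: 38.92
tool_pos: [603.4, 98.3, 66.6]
tcp_rot: [3.142, 0.0, 0.186]
contact_force: [-0.3, 0.6, 0.7]
grip_width: 0.8
finger_force: 0.1
```

```bash
python3 k.py | sed -n '1,6p;17p'
python3 - <<'E'
from h import *
w=vision.capture('wrist');o=get_obs();im=w['pixels'].astype(int);cv2.imwrite('pics/w9.png',w['pixels'][:,:,::-1])
T=R.from_euler('xyz',o['tcp_rot'])
for l in((0,0,-28),(9.5,0,-28),(9.5,10,-28)):print(w2px(w,o['tool_pos']+T.apply(l),o).round(0))
for y in range(150,330,6): print(y,im[y,260:370:10].sum(1)//3)
E
```

```text
-0.1 [391 184] [133 132 110]
0.0 [391 180] [30 30 27]
0.1 [391 177] [65 62 53]
0.2 [392 174] [91 86 74]
0.3 [393 170] [88 84 72]
0.4 [394 167] [86 81 70]
[603.32230901  98.2570031   66.60373531] armx 76.12550215408935 [0.9 0.3 1.1]
[312. 291.]
[312. 271.]
[334. 271.]
150 [202 186 178 136 171 172 167 173 183 181 185]
156 [174 171 173 138 176 169 170 176 172 170 170]
162 [176 176 177 137 173 165 167 175 179 177 178]
168 [177 164 175 135 172 168 169 174 177 172 173]
174 [ 94  98  99 136 173 165 165 175 162 171 171]
180 [ 93  98  98  92 112 167 168 174 103 100 168]
186 [106  95  96  92 103  98  98 162 101 103 173]
192 [ 93  99  97  88 105  99  98 103  99  97 173]
198 [100  95  95  83  98  94  96 106  99  98  97]
204 [100  97 101  85 102  97  94 101  99 102 101]
210 [ 93  94  93  84  98  92  92 105  96  95  95]
216 [ 97  98 101  82 101  97  96 100 109 104 105]
222 [ 99 102 103  84  98  93  92  97 107 105 105]
228 [106 102 106  84  97  92  93  98 107 107 103]
234 [104 102 103  84  97  89  91  97 104 102 106]
240 [103 101  97  81  98  89  94  99 107 101  98]
246 [102 103 100  86  94  92  94  97 103 101 100]
252 [ 91  95  89  87  99  91  96  94  93 101  98]
258 [ 95  91  91  82  94  85  95  99 100  99 164]
264 [ 85  96  98  84  41  34  46  94 103 106 179]
270 [34 44 31 41 37 32 56 38 42 37 44]
276 [24 42 40 39 33 37 82 33 29 38 43]
282 [31 29 33 34 28 37 82 42 35 31 42]
288 [34 33 29 38 38 36 55 39 35 36 34]
294 [31 39 21 37 28 21 50 33 34 35 31]
300 [40 37 34 35 47 25 57 35 40 36 38]
306 [37 39 38 33 42 53 50 39 30 37 38]
312 [36 42 42 36 38 56 55 35 42 39 38]
318 [40 37 37 37 53 61 59 42 32 36 35]
324 [41 33 34 30 58 64 58 39 39 40 40]
```

```bash
python3 -m pendant '{"dp":[[0,0,0.0015],[0,0,0.003],[0,0,0.003]],"rotation":[[0,0,0],[0,0,0],[0,0,0]]}'; python3 -m pendant '{"dp":[[0,0,0.0015],[0,0,0.003],[0,0,0.003]],"rotation":[[0,0,0],[0,0,0],[0,0,0]]}'; python3 -m pendant '{"dp":[[0,0,0.001],[0,0,0.002],[0,0,0.002]],"rotation":[[0,0,0],[0,0,0],[0,0,0]]}'
```

```text
time: 39.4
tool_pos: [603.6, 98.3, 64.4]
tcp_rot: [3.141, -0.001, 0.186]
contact_force: [-1.1, -1.1, 5.1]
grip_width: 0.4
finger_force: 2.7
time: 39.78
tool_pos: [603.8, 98.2, 63.5]
tcp_rot: [3.141, -0.002, 0.186]
contact_force: [-6.9, -0.6, 17.7]
grip_width: 0.6
finger_force: 9.0
time: 40.15
tool_pos: [604.0, 98.2, 63.0]
tcp_rot: [3.141, -0.003, 0.186]
contact_force: [-10.5, -0.9, 26.9]
grip_width: 0.3
finger_force: 13.4
```

The lever has met a hard stop. I'll back off and measure the final state.

```bash
python3 -m pendant '{"dp":[[0,0,-0.04],[0,0,-0.1],[-0.04,0,-0.16],[-0.1,0,-0.2],[-0.14,0,-0.22],[-0.14,0,-0.22],[-0.14,0,-0.22],[-0.14,0,-0.22]],"rotation":[[0,0,0],[0,0,0],[0,0,0],[0,0,0],[0,0,0],[0,0,0],[0,0,0],[0,0,0]]}'
python3 - <<'E'
from h import *
o=get_obs();w=vision.capture('wrist');s=vision.capture('scene')
print(o['tool_pos'],o['contact_force'].round(1))
np.save('w10.npy',{'c':w,'o':o,'s':s},allow_pickle=True)
B=np.array([528.6,83.7]);d=np.array([np.cos(.186),np.sin(.186)])
K0=np.r_[B+d*81,88.];L=[]
for n,c,oo in(('w',w,o),('s',s,None)):
  u=w2px(c,K0,oo).round().astype(int);g=c['pixels'][u[1]-16:u[1]+17,u[0]-16:u[0]+17].max(2)
  m=(g<60).astype(np.uint8);k,l,st,ce=cv2.connectedComponentsWithStats(m)
  print(n,u);[print(st[i].tolist(),(ce[i]+u-16).round(1)) for i in range(1,k) if st[i][4]>15]
E
```

```text
time: 41.15
tool_pos: [466.2, 72.5, 277.5]
tcp_rot: [-3.141, 0.002, 0.186]
contact_force: [0.8, 0.2, -0.2]
grip_width: 0.8
finger_force: 0.0
[466.24138567  72.50211395 277.46323597] [ 0.8  0.2 -0.2]
w [313  53]
[6, 7, 21, 20, 270] [312.9  53.7]
s [390 181]
[14, 13, 7, 7, 34] [390.5 181.1]
[19, 28, 10, 5, 28] [396.9 195. ]
```

Run:
```python
from h import *
D=np.load('w10.npy',allow_pickle=True).item();w,o,s=D['c'],D['o'],D['s'];im=w['pixels'].astype(int)
# column left/right of knob: beam-coupler transition
for u in (303,323): print(u,[(y,(im[y,u-2:u+3,0]-im[y,u-2:u+3,2]).mean().astype(int)) for y in range(70,200,4)])
B=np.array([528.6,83.7]);d=np.array([np.cos(.186),np.sin(.186)])
def W(th,zb,l,y=0):
  x,z=l[0],l[1]-22;X=x*np.cos(th)+z*np.sin(th);Z=zb-x*np.sin(th)+z*np.cos(th)
  return np.r_[B+d*X+y*np.array([-d[1],d[0]]),Z]
for zb in(57,59,61):
  for th in(.10,.13,.15):
    print(zb,th,'edge y10',w2px(w,W(th,zb,(34,44)),o).round(1),'hinge',w2px(s,W(th,zb,(-24,52))).round(1),[(f,w2px(w,W(th,zb,(-24+100.5*np.cos(.105+f),52+100.5*np.sin(.105+f))),o)[1].round(1),w2px(s,W(th,zb,(-24+100.5*np.cos(.105+f),52+100.5*np.sin(.105+f)))).round(1).tolist()) for f in(0,.08)],'sole z',W(th,zb,(168,0))[2].round(1))
for K in (px2w(w,(312.9,53.7),88,o),): print(K)
r=least_squares(lambda P:np.r_[w2px(w,P,o)-[312.9,53.7],w2px(s,P)-[390.5,181.1]],[607,98,88]);print('knob',r.x,r.fun.round(1))
```

```text
303 [(70, np.int64(89)), (74, np.int64(87)), (78, np.int64(92)), (82, np.int64(92)), (86, np.int64(92)), (90, np.int64(92)), (94, np.int64(92)), (98, np.int64(92)), (102, np.int64(91)), (106, np.int64(75)), (110, np.int64(1)), (114, np.int64(2)), (118, np.int64(3)), (122, np.int64(1)), (126, np.int64(0)), (130, np.int64(2)), (134, np.int64(1)), (138, np.int64(1)), (142, np.int64(0)), (146, np.int64(2)), (150, np.int64(1)), (154, np.int64(3)), (158, np.int64(3)), (162, np.int64(8)), (166, np.int64(7)), (170, np.int64(6)), (174, np.int64(30)), (178, np.int64(56)), (182, np.int64(56)), (186, np.int64(56)), (190, np.int64(54)), (194, np.int64(31)), (198, np.int64(31))]
323 [(70, np.int64(93)), (74, np.int64(94)), (78, np.int64(93)), (82, np.int64(92)), (86, np.int64(93)), (90, np.int64(92)), (94, np.int64(91)), (98, np.int64(90)), (102, np.int64(89)), (106, np.int64(87)), (110, np.int64(0)), (114, np.int64(1)), (118, np.int64(1)), (122, np.int64(1)), (126, np.int64(2)), (130, np.int64(1)), (134, np.int64(1)), (138, np.int64(2)), (142, np.int64(1)), (146, np.int64(1)), (150, np.int64(1)),
[... 958 characters left out ...]
 sole z 15.4
59 0.15 edge y10 [312.9 105.5] hinge [424.2 188.9] [(0, np.float64(53.3), [390.4, 181.3]), (0.08, np.float64(51.3), [390.6, 178.6])] sole z 12.1
61 0.1 edge y10 [312.9 106.1] hinge [424.8 188.7] [(0, np.float64(53.7), [391.1, 179.4]), (0.08, np.float64(52.1), [391.4, 176.7])] sole z 22.3
61 0.13 edge y10 [312.9 105.6] hinge [424.5 188.4] [(0, np.float64(53.1), [390.7, 180.2]), (0.08, np.float64(51.3), [390.9, 177.4])] sole z 17.4
61 0.15 edge y10 [312.9 105.3] hinge [424.2 188.2] [(0, np.float64(52.8), [390.5, 180.7]), (0.08, np.float64(50.8), [390.7, 177.9])] sole z 14.1
[607.97770846  98.64438406  88.        ]
knob [607.89783126  98.64236401  88.50490757] [-0.  -0.   0.1  0. ]
```

The measured knob pixels (scene row 181.1, wrist row 53.7) fit lever 0 with the shoe on the track. A lever at 0.08 rad would be about 3 px off. I'm handing it in.

```bash
python3 -c "
from plant import workorder
print(workorder.close_job())"
```

```text
the job is handed in; nothing more can be done
None
```

I handed the job in at about 41 s: the larger swing arm is pushed home on the ball, its shoe is on the curved track, and its lever is pressed down to its stop. The verdict was not reported back. The arm slid while I raised the lever and nudged the coaster about 27 mm (limit 30 mm).

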